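# Load the tube mixer, unlock its deck and test its cut-out

### The job

Get the tube mixer ready to run. With both locking pins still in their bores, push every sample tube on the bench down into a clip of the mixer (any clip, one tube each) until the sprung jaw has snapped shut over it; then draw out both pins and park each one, upright and pushed home, in the side notch in front of its own bore, its collar on the ledge. Then test the supply cut-out: press its button so that the lever drops, lift the lever back up, and leave everything so, without disturbing the tape, the mouse or the jar.

Things in the scene. Friction and masses are not known exactly. Their poses are not given: they have to be found in the camera images.
- mixer: Fixed laboratory tube mixer: white housing 170 x 200 mm with an aluminium deck (top 30 mm above the bench), three fork clips side by side on it, and a steel block at each y end. Origin: bench level, centre of the housing. x runs along the clips (the way a clipped tube lies), y across them. All parts of the mixer sit at this yaw.
- slot0 (a point): Clip 0 of the mixer (y = -60 mm): where a seated tube's centre belongs, on its axis, 55 mm above the bench; axes as the mixer's. Two forks 10 mm thick at x = +-36 mm (open between them down to the deck, 25 mm below the axis): a 22 mm gap between a fixed cheek (+y side, 15 mm above the axis) and the sprung jaw (-y side), floor 10 mm below the axis.
- slot1 (a point): Clip 1 of the mixer (y = 0 mm): where a seated tube's centre belongs, on its axis, 55 mm above the bench; axes as the mixer's. Two forks 10 mm thick at x = +-36 mm (open between them down to the deck, 25 mm below the axis): a 22 mm gap between a fixed cheek (+y side, 15 mm above the axis) and the sprung jaw (-y side), floor 10 mm below the axis.
- slot2 (a point): Clip 2 of the mixer (y = 60 mm): where a seated tube's centre belongs, on its axis, 55 mm above the bench; axes as the mixer's. Two forks 10 mm thick at x = +-36 mm (open between them down to the deck, 25 mm below the axis): a 22 mm gap between a fixed cheek (+y side, 15 mm above the axis) and the sprung jaw (-y side), floor 10 mm below the axis.
- jaw0 (a joint): Sprung black hinged jaw of clip 0 (rad): 0 closed, its rounded lip then reaching over the -y shoulder of the tube; a tube pushed straight down (about 10 N) forces it to about 0.13 and it snaps back over the tube to about 0.
- jaw1 (a joint): Sprung black hinged jaw of clip 1 (rad): 0 closed, its rounded lip then reaching over the -y shoulder of the tube; a tube pushed straight down (about 10 N) forces it to about 0.13 and it snaps back over the tube to about 0.
- jaw2 (a joint): Sprung black hinged jaw of clip 2 (rad): 0 closed, its rounded lip then reaching over the -y shoulder of the tube; a tube pushed straight down (about 10 N) forces it to about 0.13 and it snaps back over the tube to about 0.
- tube0: Clear sample tube lying flat, 150 mm long: round barrel 20 mm in diameter and 112 mm long, with a square anti-roll cap 24 x 24 x 20 mm at each end. 50 g. Origin: its centre, on the axis (12 mm above the bench when lying on it); x along the tube. Tubes are alike, either way round will do; absent ones read None.
- tube1: Clear sample tube lying flat, 150 mm long: round barrel 20 mm in diameter and 112 mm long, with a square anti-roll cap 24 x 24 x 20 mm at each end. 50 g. Origin: its centre, on the axis (12 mm above the bench when lying on it); x along the tube. Tubes are alike, either way round will do; absent ones read None.
- tube2: Clear sample tube lying flat, 150 mm long: round barrel 20 mm in diameter and 112 mm long, with a square anti-roll cap 24 x 24 x 20 mm at each end. 50 g. Origin: its centre, on the axis (12 mm above the bench when lying on it); x along the tube. Tubes are alike, either way round will do; absent ones read None.
- pin0: Steel deck-locking pin 0, standing in the bore at the mixer's -y end: shank 12 mm diameter and 50 mm long below a collar 26 mm wide and 5 mm thick, above it a round black grip 20 mm in diameter, 40 mm tall (from 5 to 45 mm above the origin). 100 g. Origin: underside of the collar, on the axis; z up along the pin.
- pin1: Steel deck-locking pin 1, standing in the bore at the mixer's +y end: shank 12 mm diameter and 50 mm long below a collar 26 mm wide and 5 mm thick, above it a round black grip 20 mm in diameter, 40 mm tall (from 5 to 45 mm above the origin). 100 g. Origin: underside of the collar, on the axis; z up along the pin.
- bore0 (a point): Mouth of the vertical 13.5 mm bore in the steel block at the mixer's -y end, in the block's top face 60 mm above the bench (pin 0 stands in it, collar on the face). Mixer coordinates x = 50, y = -135 mm.
- bore1 (a point): Mouth of the vertical 13.5 mm bore in the steel block at the mixer's +y end, in the block's top face 60 mm above the bench (pin 1 stands in it, collar on the face). Mixer coordinates x = 50, y = +135 mm.
- notch0 (a point): Where parked pin 0's origin belongs: in the side notch of the steel ledge (10 mm thick, top 60 mm above the bench, open underneath), 82 mm to -x (mixer axes) of bore 0. The notch is a slot 16 mm wide along x: closed end 10 mm to +x of this point (a 12 mm shank touching it stands 4 mm to +x), open mouth 33 mm to -x. The shank enters sideways by the mouth.
- notch1 (a point): Where parked pin 1's origin belongs: in the side notch of the steel ledge (10 mm thick, top 60 mm above the bench, open underneath), 82 mm to -x (mixer axes) of bore 1. The notch is a slot 16 mm wide along x: closed end 10 mm to +x of this point (a 12 mm shank touching it stands 4 mm to +x), open mouth 33 mm to -x. The shank enters sideways by the mouth.
- cutout: Fixed grey supply cut-out box, 130 x 90 x 55 mm, with a button and a lever on top. Origin: bench level, 15 mm to -x of the box's centre; its front (where the lever falls) faces -x. The lever's pivot lies at x = -25 mm, y = 0, z = 64 mm from this origin, its hinge axis along y.
- button (a joint): White round test button (m): 0 out, 0.008 fully pressed (about 4 N). It trips the lever from about 0.0045.
- button_top (a point): Centre of the top of the 32 mm button, 84 mm above the bench; 75 mm behind the lever's pivot. Press straight down.
- lever (a joint): Lever of the cut-out (rad): 0 up (on), leaning 0.2 rad back towards the button, where it rests; it grows as it drops to the front and 1.6 is fully dropped, nearly level in front of the box. It balances at 0.2 and falls to one side or the other by its own weight.
- lever_tip (a point): Centre of the lever's black cross grip (16 mm diameter, 32 mm long across, along the box's y), 65 mm from the pivot. The grip can be pinched by its ends and turns between the fingers.
- tape: Bystander: roll of yellow tape, 90 mm across, 22 mm high. Origin: centre of its underside.
- mouse: Bystander: black computer mouse, 100 x 60 x 34 mm. Origin: centre of its underside.
- jar: Bystander: jar, 60 mm across, 75 mm high. Origin: centre of its underside.

How it is judged (in metres and radians):
On the way, in this order (a step that is already met when the one before it is completed fails the run):
1. every tube is down in a clip with the jaw shut over it and let go, both pins still in their bores (((x of tube0 in the frame of slot0 between -0.018 and 0.018 m and y of tube0 in the frame of slot0 between -0.005 and 0.005 m and z of tube0 in the frame of slot0 between -0.004 and 0.004 m and angle between the x axis of tube0 and the x axis of slot0, either way round below 0.08 rad and value of joint jaw0 below 0.08 rad) or (x of tube0 in the frame of slot1 between -0.018 and 0.018 m and y of tube0 in the frame of slot1 between -0.005 and 0.005 m and z of tube0 in the frame of slot1 between -0.004 and 0.004 m and angle between the x axis of tube0 and the x axis of slot1, either way round below 0.08 rad and value of joint jaw1 below 0.08 rad) or (x of tube0 in the frame of slot2 between -0.018 and 0.018 m and y of tube0 in the frame of slot2 between -0.005 and 0.005 m and z of tube0 in the frame of slot2 between -0.004 and 0.004 m and angle between the x axis of tube0 and the x axis of slot2, either way round below 0.08 rad and value of joint jaw2 below 0.08 rad)) and ((x of tube1 in the frame of slot0 between -0.018 and 0.018 m and y of tube1 in the frame of slot0 between -0.005 and 0.005 m and z of tube1 in the frame of slot0 between -0.004 and 0.004 m and angle between the x axis of tube1 and the x axis of slot0, either way round below 0.08 rad and value of joint jaw0 below 0.08 rad) or (x of tube1 in the frame of slot1 between -0.018 and 0.018 m and y of tube1 in the frame of slot1 between -0.005 and 0.005 m and z of tube1 in the frame of slot1 between -0.004 and 0.004 m and angle between the x axis of tube1 and the x axis of slot1, either way round below 0.08 rad and value of joint jaw1 below 0.08 rad) or (x of tube1 in the frame of slot2 between -0.018 and 0.018 m and y of tube1 in the frame of slot2 between -0.005 and 0.005 m and z of tube1 in the frame of slot2 between -0.004 and 0.004 m and angle between the x axis of tube1 and the x axis of slot2, either way round below 0.08 rad and value of joint jaw2 below 0.08 rad)) and ((x of tube2 in the frame of slot0 between -0.018 and 0.018 m and y of tube2 in the frame of slot0 between -0.005 and 0.005 m and z of tube2 in the frame of slot0 between -0.004 and 0.004 m and angle between the x axis of tube2 and the x axis of slot0, either way round below 0.08 rad and value of joint jaw0 below 0.08 rad) or (x of tube2 in the frame of slot1 between -0.018 and 0.018 m and y of tube2 in the frame of slot1 between -0.005 and 0.005 m and z of tube2 in the frame of slot1 between -0.004 and 0.004 m and angle between the x axis of tube2 and the x axis of slot1, either way round below 0.08 rad and value of joint jaw1 below 0.08 rad) or (x of tube2 in the frame of slot2 between -0.018 and 0.018 m and y of tube2 in the frame of slot2 between -0.005 and 0.005 m and z of tube2 in the frame of slot2 between -0.004 and 0.004 m and angle between the x axis of tube2 and the x axis of slot2, either way round below 0.08 rad and value of joint jaw2 below 0.08 rad)) and horizontal distance between pin0 and bore0 below 0.006 m and z of pin0 in the frame of bore0 between -0.004 and 0.006 m and horizontal distance between pin1 and bore1 below 0.006 m and z of pin1 in the frame of bore1 between -0.004 and 0.006 m and contact force between the fingers and tube0 below 0.1 N and contact force between the fingers and tube1 below 0.1 N and contact force between the fingers and tube2 below 0.1 N), for 0.2 s.
2. both pins are parked upright in their notches and let go (horizontal distance between pin0 and notch0 below 0.011 m and z of pin0 in the frame of notch0 between -0.004 and 0.004 m and angle between each of pin0, pin1's own z axis and vertical below 0.12 rad and horizontal distance between pin1 and notch1 below 0.011 m and z of pin1 in the frame of notch1 between -0.004 and 0.004 m and contact force between the fingers and pin0 below 0.1 N and contact force between the fingers and pin1 below 0.1 N), for 0.2 s.
3. the test button is pressed (value of joint button above 0.0035 m).
4. the lever has dropped (value of joint lever above 1.3 rad), for 0.1 s.
At the end, for the whole second after the job is handed in: Every tube in a clip of its own (5 mm across, 4 mm in height, 18 mm along, 0.08 rad) with its jaw below 0.08 rad; each pin upright (0.12 rad) in its own notch within 11 mm, collar on the ledge (4 mm); lever up (below 0.08 rad) after the test, button out (2 mm); all at rest (((x of tube0 in the frame of slot0 between -0.018 and 0.018 m and y of tube0 in the frame of slot0 between -0.005 and 0.005 m and z of tube0 in the frame of slot0 between -0.004 and 0.004 m and angle between the x axis of tube0 and the x axis of slot0, either way round below 0.08 rad and value of joint jaw0 below 0.08 rad) or (x of tube0 in the frame of slot1 between -0.018 and 0.018 m and y of tube0 in the frame of slot1 between -0.005 and 0.005 m and z of tube0 in the frame of slot1 between -0.004 and 0.004 m and angle between the x axis of tube0 and the x axis of slot1, either way round below 0.08 rad and value of joint jaw1 below 0.08 rad) or (x of tube0 in the frame of slot2 between -0.018 and 0.018 m and y of tube0 in the frame of slot2 between -0.005 and 0.005 m and z of tube0 in the frame of slot2 between -0.004 and 0.004 m and angle between the x axis of tube0 and the x axis of slot2, either way round below 0.08 rad and value of joint jaw2 below 0.08 rad)) and ((x of tube1 in the frame of slot0 between -0.018 and 0.018 m and y of tube1 in the frame of slot0 between -0.005 and 0.005 m and z of tube1 in the frame of slot0 between -0.004 and 0.004 m and angle between the x axis of tube1 and the x axis of slot0, either way round below 0.08 rad and value of joint jaw0 below 0.08 rad) or (x of tube1 in the frame of slot1 between -0.018 and 0.018 m and y of tube1 in the frame of slot1 between -0.005 and 0.005 m and z of tube1 in the frame of slot1 between -0.004 and 0.004 m and angle between the x axis of tube1 and the x axis of slot1, either way round below 0.08 rad and value of joint jaw1 below 0.08 rad) or (x of tube1 in the frame of slot2 between -0.018 and 0.018 m and y of tube1 in the frame of slot2 between -0.005 and 0.005 m and z of tube1 in the frame of slot2 between -0.004 and 0.004 m and angle between the x axis of tube1 and the x axis of slot2, either way round below 0.08 rad and value of joint jaw2 below 0.08 rad)) and ((x of tube2 in the frame of slot0 between -0.018 and 0.018 m and y of tube2 in the frame of slot0 between -0.005 and 0.005 m and z of tube2 in the frame of slot0 between -0.004 and 0.004 m and angle between the x axis of tube2 and the x axis of slot0, either way round below 0.08 rad and value of joint jaw0 below 0.08 rad) or (x of tube2 in the frame of slot1 between -0.018 and 0.018 m and y of tube2 in the frame of slot1 between -0.005 and 0.005 m and z of tube2 in the frame of slot1 between -0.004 and 0.004 m and angle between the x axis of tube2 and the x axis of slot1, either way round below 0.08 rad and value of joint jaw1 below 0.08 rad) or (x of tube2 in the frame of slot2 between -0.018 and 0.018 m and y of tube2 in the frame of slot2 between -0.005 and 0.005 m and z of tube2 in the frame of slot2 between -0.004 and 0.004 m and angle between the x axis of tube2 and the x axis of slot2, either way round below 0.08 rad and value of joint jaw2 below 0.08 rad)) and horizontal distance between pin0 and notch0 below 0.011 m and z of pin0 in the frame of notch0 between -0.004 and 0.004 m and angle between each of pin0, pin1's own z axis and vertical below 0.12 rad and horizontal distance between pin1 and notch1 below 0.011 m and z of pin1 in the frame of notch1 between -0.004 and 0.004 m and linear speed of each of tube0, tube1, tube2, pin0, pin1 below 0.02 m/s and value of joint lever below 0.08 rad and value of joint button below 0.002 m); the robot touches nothing.
It fails at once if the tape is moved more than 30 mm (distance of tape from where it was at the start of the episode above 0.03 m).
It fails at once if the mouse is moved more than 30 mm (distance of mouse from where it was at the start of the episode above 0.03 m).
It fails at once if the jar is moved more than 30 mm (distance of jar from where it was at the start of the episode above 0.03 m).
Of tube0, tube1, tube2 only 2 to 3 are there at a start; the rules pass over those that are not, and their reading is None.
At some moment in a run one of tube0, tube1, tube2 may be knocked a few centimetres aside while the robot is not near it.
It also fails if it takes over 210 s, if anything falls off the work surface, if the arm or the gripper's body presses on something with over 40 N, if the wrist force passes 120 N, or if a joint passes its speed limit or range.

### The arm

A 6-joint arm with a two-finger parallel gripper is mounted at the origin on the work surface. World frame = base frame: x ahead of the robot, y to its left, z up, the work surface at z = 0. Lengths are in m, angles in degrees, forces in N, time in s.
With the tool pointing down it reaches from about 0.4 to 0.825 m from the base axis. Payload 7 kg.
Tool frame: the origin (TCP) lies on the centre line of the jaws, within the pads' length; the fingertips stand 22 mm ahead of it and the grasp point (between the pads) lies 3 mm ahead of it (ctrl.finger_overhang is the distance from the TCP to the fingertips, in m); z points along the fingers, y is the line along which they close (so a half turn about z gives the same grasp; the last joint's range is limited). The gripper opens to 88 mm and grips with 3 to 60 N. Pads are 19 mm wide; open, the fingers measure 130 mm over their backs; the gripper's body (78 mm by 193 mm) begins 47 mm behind the grasp point.
Start: joints at [-52.592, 20.546, 0.682, 0, -70.136, -16.507], TCP at [0.241, -0.631, 0.249] pointing down, gripper open.
Joint ranges: [-176.03, 176.03], [-82.01, 121.73], [-58.28, 71.71], [-173.87, 95.51], [-174.79, -0.11], [-173.66, 173.66]. Speed limits (degrees/s): [136.94, 136.94, 172.46, 180, 180, 180].

### API

Orientations are given as [roll, pitch, yaw] about the fixed x, y, z axes, in that order (R = Rz(yaw) Ry(pitch) Rx(roll)).
In Python, from plant import ctrl gives the robot as it stands. The module is installed in compiled form; this text tells all that it offers.
- The arm moves only by the shell command python3 -m creep 'ROWS'. ROWS is JSON, a list of rows, each an object with "grip": the closure, from 0 (fully open) to 1 (shut); "delta_pos": the shift along the tool's x, y, z scaled (see below), a list of three; "rotation": the turn, a rotation vector about the tool's x, y, z scaled (see below), a list of three. A call has 1 to 5 rows; each row is the pose to reach, as a shift and turn from the pose commanded when the call began, along the tool's axes at that moment; what a row does not reach only later rows make up. The controller multiplies each number of a shift by 10 cm and each number of a turn by pi/2 rad. A row lasts 1/10 s, in which the tool goes at most 50 mm and 8.59 degrees, less where a joint would pass 70% of its speed; a pose out of reach is approached as far as the arm can. A call with a number of a shift or a turn outside -1 to 1 is refused whole. A call with a gripper value outside its range is refused whole. The fingers move at their own pace and stop on an object; the grip force is fixed at half the most. Time passes only in rows, so rows that repeat a pose let the fingers close. It gives the time, the measured TCP pose, the force, the opening and the grip force at its end, in the units of the state.
- ctrl.get_obs(): the state, without advancing time (a new reading comes with each control period).
- ctrl.snapshot(name): name is "scene" or "top" or "wrist"; returns a dict with "color" (480x640x3 uint8, red, green, blue), "intrinsics" (3x3 intrinsics, pixels), "R" (3x3) and "t" (3): a world point X has camera coordinates R X + t. Camera axes: x right, y down, z forward; pixel columns grow to the right and rows downward; lengths in m; the calibration is good to about 2 mm. A picture is of the moment at which its call begins. There is no depth.
- ctrl.close_job(): hands the job in; it is judged then, once.
The state is a dict: "clock": time; "joint_pos": joint angles; "qvel": joint speeds; "tau": joint torques, N m; "tool_pos": TCP position; "orientation": TCP orientation; "force": force on the tool from outside, world axes, zero at the start; "moment": the same for the moment, N m; "opening": finger opening in m; "gripper_force": force on a finger pad.
Only numpy, scipy, OpenCV 4.12 (cv2) and the standard library are available. Lean on these libraries where they do the work, as an engineer would, in place of code of your own. Each camera call takes 0.05 s, during which the arm holds its last target. There are 200 camera calls.

## Working session

There is one attempt and no reset: what is moved stays moved. The work goes in short steps, Python scripts to look and compute and a shell command to move; the robot and the scene stay as the last step left them, time stands still between calls to the robot, and variables do not carry over. Pictures are saved under pics/ and viewed, at most 14 in all, crops included, and the job is handed in when it is done.

```bash
mkdir -p pics; cat > h.py <<'E'
import numpy as np, cv2
from plant import ctrl
from scipy.spatial.transform import Rotation as Ro
def snap(n,f=None):
    s=ctrl.snapshot(n)
    if f: cv2.imwrite('pics/'+f,cv2.cvtColor(s['color'],cv2.COLOR_RGB2BGR))
    return s
def ray(s,uv,z):
    K=np.array(s['intrinsics']);R=np.array(s['R']);t=np.array(s['t'])
    d=R.T@np.linalg.solve(K,[uv[0],uv[1],1]);c=-R.T@t
    return c+d*(z-c[2])/d[2]
def proj(s,X):
    p=np.array(s['intrinsics'])@(np.array(s['R'])@np.array(X)+np.array(s['t']));return p[:2]/p[2]
def go(p=None,yaw=None):
    """print shift/turn in row units from measured pose to target (tool down)"""
    o=ctrl.get_obs();Rt=Ro.from_euler('xyz',o['orientation'],degrees=True)
    print('pos',np.round(o['tool_pos'],4),'ori',np.round(o['orientation'],2),'open',round(o['opening'],4),'F',np.round(o['force'],1),'t',o['clock'])
    if p is not None: print('delta',np.round(Rt.inv().apply(np.array(p)-o['tool_pos'])/0.1,3))
    if yaw is not None:
        best=[]
        for k in(0,180):
            T=Ro.from_euler('xyz',[180,0,yaw+k],degrees=True)
            best.append(((Rt.inv()*T).as_rotvec()/(np.pi/2)))
        for b in best: print('rot',np.round(b,4))
E
python3 - <<'E'
from h import *
o=ctrl.get_obs();print(o)
for n in('scene','top','wrist'):
    s=snap(n,n+'0.png');print(n,np.round(s['intrinsics'],1).tolist(),np.round(s['R'],3).tolist(),np.round(s['t'],3))
E
```

```text
{'clock': 0.0, 'joint_pos': array([-5.25947391e+01,  2.05909675e+01,  6.32868466e-01, -1.93860106e-02,
       -7.01363563e+01, -1.65071558e+01]), 'qvel': array([ 0.01171107, -0.00086917,  0.04740216, -0.05697761,  0.07182364,
       -0.04001279]), 'tau': array([-2.02676752e-04, -5.82715738e+01,  2.93034106e+01,  6.99654311e+00,
        6.91700276e-03, -1.61505550e-04]), 'tool_pos': array([ 0.24058575, -0.63017348,  0.24762338]), 'orientation': array([ 1.79904259e+02, -9.36766211e-03, -1.59108489e+02]), 'force': array([-0.19373832,  0.26683957,  1.02136378]), 'moment': array([-0.01903205, -0.06681377, -0.0139832 ]), 'gripper_force': 0.0, 'opening': 0.08777704602654585}
scene [[498.9, 0.0, 319.9], [0.0, 498.9, 233.6], [0.0, 0.0, 1.0]] [[-0.043, 0.999, 0.013], [0.775, 0.041, -0.631], [-0.631, -0.018, -0.776]] [ 0.059 -0.396  1.46 ]
top [[538.7, 0.0, 316.8], [0.0, 538.7, 236.6], [0.0, 0.0, 1.0]] [[-0.007, -1.0, 0.011], [-0.997, 0.006, -0.078], [0.078, -0.012, -0.997]] [-0.021  0.641  1.232]
wrist [[369.6, 0.0, 321.2], [0.0, 369.6, 233.3], [0.0, 0.0, 1.0]] [[-0.357, 0.934, 0.002], [0.897, 0.342, 0.279], [0.26, 0.101, -0.96]] [ 0.673 -0.036  0.391]
```

View pics/top0.png

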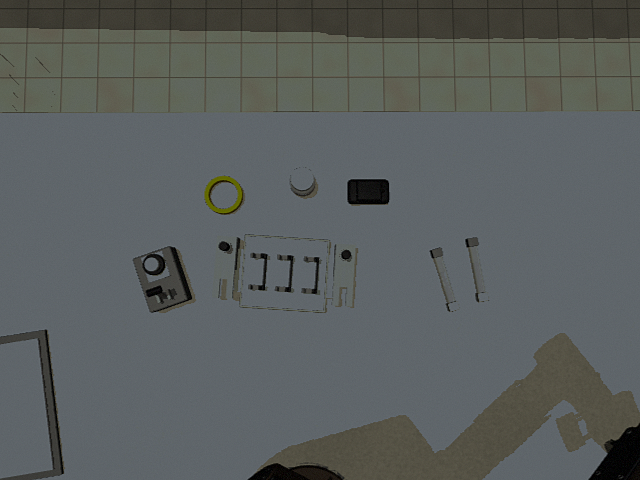

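View pics/scene0.png

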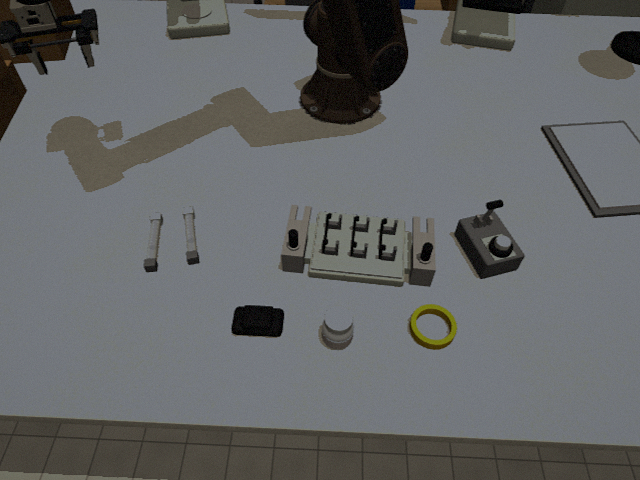

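The top view shows two tubes: A at (436,252)-(452,308) and B at (472,241)-(484,298). Pin0 is at (346,255), pin1 at (224,246), the cut-out is near (162,280), and the bystanders sit behind the mixer. Next I'll get rough world positions.

```bash
python3 - <<'E'
from h import *
s=snap('top')
for n,uv,z in[('A1',(436,252),.012),('A2',(452,308),.012),('B1',(472,241),.012),('B2',(484,298),.012),('pin0',(346,255),.105),('pin1',(224,246),.105),('mixc',(285,273),.03),('btn',(153,264),.084),('tip',(154,292),.12),('jar',(303,180),.07),('mouse',(368,191),.03),('tape',(224,195),.02)]:
    print(n,np.round(ray(s,uv,z),3))
w=snap('wrist');c=-w['R'].T@w['t'];o=ctrl.get_obs();Rt=Ro.from_euler('xyz',o['orientation'],degrees=True)
print('cam in tool',Rt.inv().apply(c-o['tool_pos']),(Rt.inv().as_matrix()@np.array(w['R']).T)[:,2])
im=cv2.cvtColor(s['color'],cv2.COLOR_RGB2BGR)[220:330,120:370];im=cv2.resize(im,None,fx=3.2,fy=3.2,interpolation=cv2.INTER_CUBIC)
cv2.imwrite('pics/c1.png',cv2.convertScaleAbs(im,alpha=1.8))
go([.5,-.35,.3],-90)
E
```

```text
A1 [ 0.603 -0.307  0.012]
A2 [ 0.472 -0.341  0.012]
B1 [ 0.629 -0.393  0.012]
B2 [ 0.494 -0.417  0.012]
pin0 [ 0.593 -0.088  0.105]
pin1 [0.615 0.178 0.105]
mixc [0.556 0.048 0.03 ]
btn [0.577 0.337 0.084]
tip [0.517 0.324 0.12 ]
jar [0.766 0.005 0.07 ]
mouse [ 0.746 -0.146  0.03 ]
tape [0.74  0.192 0.02 ]
cam in tool [ 0.07435056  0.00077106 -0.13673427] [-2.78707803e-01  5.49904553e-04  9.60375790e-01]
pos [ 0.2407 -0.6304  0.2481] ori [ 1.7996e+02 -1.0000e-02 -1.5910e+02] open 0.0878 F [-0.2 -0.1  0.5] t 0.25
delta [-3.423  1.695 -0.518]
rot [ 5.000e-04  2.000e-04 -7.678e-01]
rot [ 3.0000e-04 -5.0000e-04  1.2322e+00]
```

View pics/c1.png

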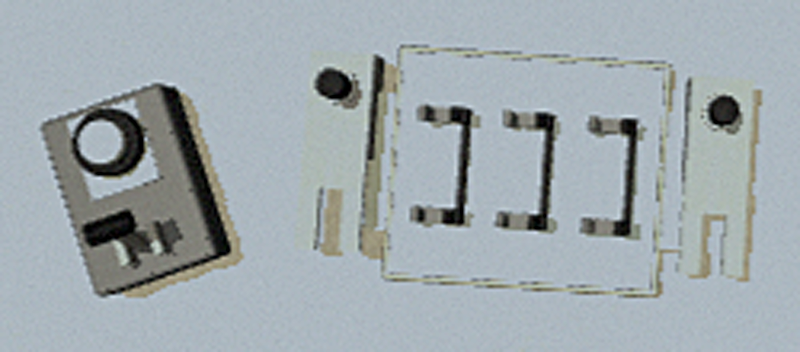

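The crop shows black bars joining the two forks on the -y side of each clip, for example at crop x≈463. I need to see how high these sit, so I'm moving over the tubes and then on to the mixer, taking wrist views of both.

```bash
for i in 1 2 3; do python3 -m creep '[{"grip":0,"delta_pos":[-0.43,0.21,0],"rotation":[0,0,0]},{"grip":0,"delta_pos":[-0.86,0.42,0],"rotation":[0,0,0]},{"grip":0,"delta_pos":[-0.86,0.42,0],"rotation":[0,0,0]}]' >/dev/null; done
python3 -m creep '[{"grip":0,"delta_pos":[-0.43,0.21,0],"rotation":[0,0,0.08]},{"grip":0,"delta_pos":[-0.86,0.42,0],"rotation":[0,0,0.08]},{"grip":0,"delta_pos":[-0.86,0.42,0],"rotation":[0,0,0.08]},{"grip":0,"delta_pos":[-0.86,0.42,0],"rotation":[0,0,0.08]}]'
python3 - <<'E'
from h import *
s=snap('wrist','w1.png')
go([.5,.05,.25],175)
E
```

```text
clock: 1.55
tool_pos: [0.5026, -0.3505, 0.2483]
orientation: [180.0, -0.0, -166.2]
force: [-0.4, -1.4, 1.0]
opening: 0.0879
gripper_force: 0.0
pos [ 0.5019 -0.3511  0.2484] ori [ 1.7999e+02 -3.0000e-02 -1.6626e+02] open 0.0877 F [ 0.2  0.4 -0.2] t 1.6
delta [-0.934  3.901 -0.016]
rot [ 1.000e-04 -3.000e-04  2.082e-01]
rot [ 5.0000e-04  1.0000e-04 -1.7918e+00]
```

View pics/w1.png

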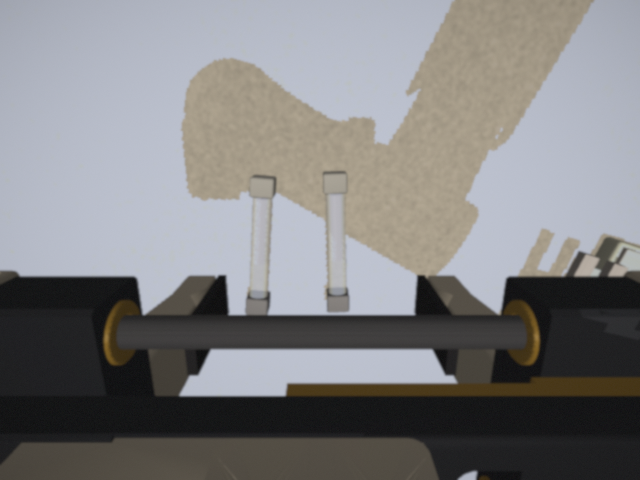

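Wrist view: both tubes show, A with cap tops near (335,181) and (337,297), B with (262,185) and (258,299). I'll compute tube poses from these and look at the mixer up close before grasping.

```bash
python3 - <<'E'
from h import *
s=snap('wrist')
for n,a,b in(('A',(335,181),(337,297)),('B',(262.5,185),(258,299))):
    p,q=ray(s,a,.024),ray(s,b,.024);print(n,np.round(p,4),np.round(q,4),'c',np.round((p+q)/2,4),'L',np.linalg.norm(p-q),'ang',np.degrees(np.arctan2(*(p-q)[1::-1])))
E
for i in 1 2 3; do python3 -m creep '[{"grip":0,"delta_pos":[-0.07,0.5,0],"rotation":[0,0,0]},{"grip":0,"delta_pos":[-0.14,1,0],"rotation":[0,0,0]},{"grip":0,"delta_pos":[-0.14,1,0],"rotation":[0,0,0]}]' >/dev/null; done
python3 -m creep '[{"grip":0,"delta_pos":[-0.07,0.5,0],"rotation":[0,0,0.07]},{"grip":0,"delta_pos":[-0.14,1,0],"rotation":[0,0,0.14]},{"grip":0,"delta_pos":[-0.14,1,0],"rotation":[0,0,0.208]},{"grip":0,"delta_pos":[-0.14,1,0],"rotation":[0,0,0.208]},{"grip":0,"delta_pos":[-0.14,1,0],"rotation":[0,0,0.208]}]'
python3 - <<'E'
from h import *
s=snap('wrist','w2.png')
E
```

```text
A [ 0.4761 -0.3425  0.024 ] [ 0.596  -0.3096  0.024 ] c [ 0.5361 -0.3261  0.024 ] L 0.12432548669963363 ang -164.66410316094465
B [ 0.4968 -0.4106  0.024 ] [ 0.6185 -0.3914  0.024 ] c [ 0.5576 -0.401   0.024 ] L 0.12311951793265925 ang -171.02166485440327
clock: 3.05
tool_pos: [0.4621, 0.0497, 0.2486]
orientation: [-180.0, -0.0, 175.1]
force: [0.2, -0.1, 0.1]
opening: 0.0876
gripper_force: 0.0
```

View pics/w2.png

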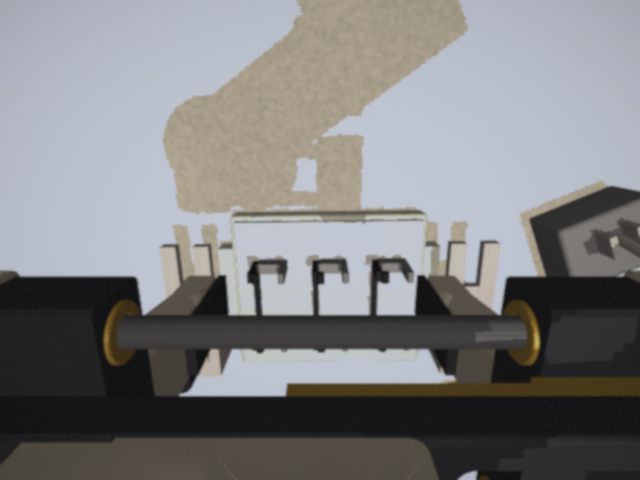

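In this view image-up points toward the robot, so the gripper hides the far half of the mixer. I'll shift 0.2 m further out.

```bash
for i in 1 2; do python3 -m creep '[{"grip":0,"delta_pos":[-0.5,0,0],"rotation":[0,0,0]},{"grip":0,"delta_pos":[-1,0,0],"rotation":[0,0,0]},{"grip":0,"delta_pos":[-1,0,0],"rotation":[0,0,0]},{"grip":0,"delta_pos":[-1,0,0],"rotation":[0,0,0]}]'; done
python3 - <<'E'
from h import *
s=snap('wrist','w3.png')
im=cv2.imread('pics/w3.png')[30:330,60:600];cv2.imwrite('pics/w3c.png',cv2.resize(im,None,fx=1.48,fy=1.48,interpolation=cv2.INTER_CUBIC))
E
```

```text
clock: 3.5
tool_pos: [0.562, 0.0402, 0.247]
orientation: [-179.9, -0.2, 174.9]
force: [-1.1, -0.3, -0.9]
opening: 0.0876
gripper_force: 0.0
clock: 3.9
tool_pos: [0.6608, 0.0323, 0.2475]
orientation: [-180.0, -0.1, 174.9]
force: [-0.7, 0.5, -1.1]
opening: 0.088
gripper_force: 0.0
```

View pics/w3c.png

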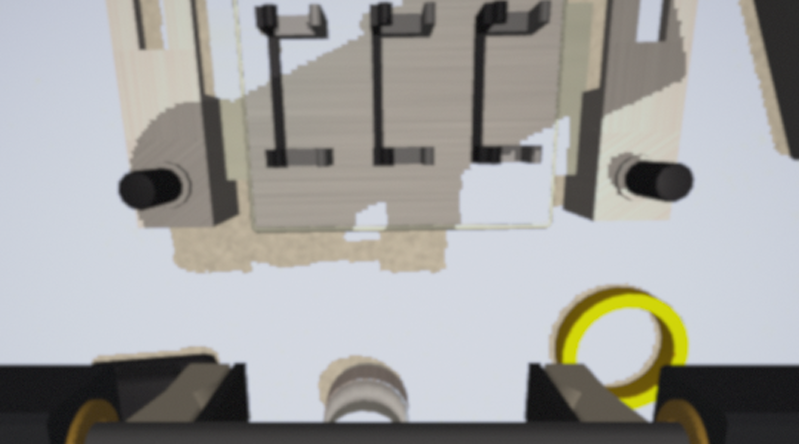

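The bars look like thin hinge rods low by the deck, so gripping the tubes high on the barrel keeps the fingertips clear. Pin tops are at crop (136,189) and (678,181). I'll measure the mixer pose from the black grips and the deck edge.

```bash
python3 - <<'E'
from h import *
def meas(s,wins,lim,tag):
    g=s['color'].max(axis=2);out=[]
    c=-s['R'].T@s['t']
    for (x0,y0,x1,y1) in wins:
        m=(g[y0:y1,x0:x1]<lim).astype(np.uint8);n,l,st,ce=cv2.connectedComponentsWithStats(m)
        i=1+st[1:,4].argmax();ys,xs=np.nonzero(l==i);P=np.c_[xs+x0,ys+y0].astype(float)
        # grip axis spans z .065(bottom) ... .105 ; predict pixel centroid mid-height .085
        b=P.mean(0); 
        X=ray(s,b,.085)[:2]
        print(tag,'blob',st[i],b,'->',np.round(X,4));out.append(X)
    a,b=out;d=b-a;print(tag,'dist',np.linalg.norm(d),'yaw',np.degrees(np.arctan2(-d[0],d[1])),'mid',(a+b)/2)
w=snap('wrist')
meas(w,[(130,130,195,185),(465,120,545,180)],45,'w')
def P(x,y,z): return ray(w,(60+x/1.48,30+y/1.48),z)
for n,x,y,z in(('p0top',136,189,.105),('p1top',678,181,.105),('deckL',252,232,.03),('deckR',550,228,.03)): print(n,np.round(P(x,y,z),4))
t=snap('top','top2.png')
meas(t,[(336,245,356,265),(214,236,234,256)],40,'t')
go()
E
```

```text
w blob [ 12  15  40  26 802] [161.25062344 157.00997506] -> [ 0.5981 -0.089 ]
w blob [ 17  21  31  24 451] [494.99556541 150.80266075] -> [0.6166 0.1762]
w dist 0.26580863269815064 yaw -3.991157284348806 mid [0.60732644 0.04359636]
p0top [ 0.5972 -0.0874  0.105 ]
p1top [0.6171 0.1843 0.105 ]
deckL [ 0.634  -0.0521  0.03  ]
deckR [0.6484 0.1416 0.03  ]
t blob [ 5  5 10  9 69] [345.66666667 254.13043478] -> [ 0.5963 -0.0887]
t blob [  0   0  20  15 223] [222.8206278  241.89237668] -> [0.6253 0.1834]
t dist 0.2736442455705462 yaw -6.084001563421901 mid [0.61075999 0.04735471]
pos [0.66   0.0331 0.2495] ori [1.7997e+02 5.0000e-02 1.7500e+02] open 0.0877 F [-1.5  0.3 -0.2] t 4.05
```

Mixer estimate: centre (0.557, 0.051), yaw -4.2°, with the pins and the deck edge agreeing. Heading to hover behind tube A.

```bash
for i in 1 2 3; do python3 -m creep '[{"grip":0,"delta_pos":[0.11,-0.46,0],"rotation":[0,0,0]},{"grip":0,"delta_pos":[0.23,-0.92,0],"rotation":[0,0,0]},{"grip":0,"delta_pos":[0.23,-0.92,0],"rotation":[0,0,0]}]' >/dev/null; done
python3 -m creep '[{"grip":0,"delta_pos":[0.11,-0.46,0],"rotation":[0,0,-0.08]},{"grip":0,"delta_pos":[0.23,-0.92,0],"rotation":[0,0,-0.16]},{"grip":0,"delta_pos":[0.23,-0.92,0],"rotation":[0,0,-0.225]},{"grip":0,"delta_pos":[0.23,-0.92,0],"rotation":[0,0,-0.225]},{"grip":0,"delta_pos":[0.23,-0.92,0],"rotation":[0,0,-0.225]}]' >/dev/null
python3 - <<'E'
from h import *
s=snap('top','top3.png')
g=s['color'].astype(int)
im=cv2.imread('pics/top3.png')[220:330,400:520];cv2.imwrite('pics/t3c.png',cv2.convertScaleAbs(cv2.resize(im,None,fx=4,fy=4,interpolation=cv2.INTER_CUBIC),alpha=1.8))
go([.5361,-.3261,.026],15.3)
E
```

```text
pos [ 0.5375 -0.324   0.2492] ori [-1.7998e+02  6.0000e-02 -1.6486e+02] open 0.0874 F [ 0.2 -0.2  0.3] t 5.5
delta [ 0.021 -0.016  2.232]
rot [1.0000e-03 4.0000e-04 1.9982e+00]
rot [-0.0002  0.0006 -0.0018]
```

View pics/t3c.png

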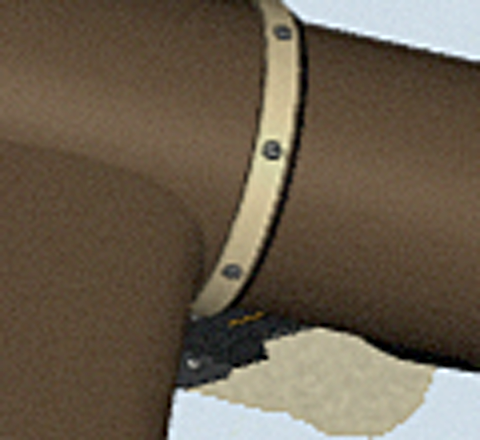

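The arm blocks the top camera here. I'll descend on A, grip, and verify by the opening.

```bash
for i in 1 2; do python3 -m creep '[{"grip":0,"delta_pos":[0.01,-0.01,0.4],"rotation":[0,0,0]},{"grip":0,"delta_pos":[0.01,-0.01,0.8],"rotation":[0,0,0]},{"grip":0,"delta_pos":[0.01,-0.01,0.8],"rotation":[0,0,0]}]' >/dev/null; done
python3 -m creep '[{"grip":0,"delta_pos":[0,0,0.3],"rotation":[0,0,0]},{"grip":0,"delta_pos":[0,0,0.63],"rotation":[0,0,0]},{"grip":0,"delta_pos":[0,0,0.63],"rotation":[0,0,0]},{"grip":0,"delta_pos":[0,0,0.63],"rotation":[0,0,0]}]'
python3 -m creep '[{"grip":1,"delta_pos":[0,0,0],"rotation":[0,0,0]},{"grip":1,"delta_pos":[0,0,0],"rotation":[0,0,0]},{"grip":1,"delta_pos":[0,0,0],"rotation":[0,0,0]},{"grip":1,"delta_pos":[0,0,0],"rotation":[0,0,0]},{"grip":1,"delta_pos":[0,0,0],"rotation":[0,0,0]}]'
python3 -m creep '[{"grip":1,"delta_pos":[0,0,0],"rotation":[0,0,0]},{"grip":1,"delta_pos":[0,0,0],"rotation":[0,0,0]},{"grip":1,"delta_pos":[0,0,-0.3],"rotation":[0,0,0]},{"grip":1,"delta_pos":[0,0,-0.8],"rotation":[0,0,0]},{"grip":1,"delta_pos":[0,0,-0.8],"rotation":[0,0,0]}]'
python3 -c "
from h import *
go([.5568,.0511,.14],-4.2); snap('wrist','w4.png')"
```

```text
clock: 6.5
tool_pos: [0.5373, -0.3277, 0.028]
orientation: [-179.9, 0.0, -164.7]
force: [0.3, 0.1, -0.0]
opening: 0.0877
gripper_force: 0.0
clock: 7.0
tool_pos: [0.5359, -0.3276, 0.026]
orientation: [-180.0, 0.0, -164.8]
force: [0.4, 0.2, 0.8]
opening: 0.0529
gripper_force: 0.0
clock: 7.5
tool_pos: [0.5396, -0.3291, 0.1123]
orientation: [-179.6, 0.5, -164.7]
force: [0.6, 0.2, -0.5]
opening: 0.013
gripper_force: 0.0
pos [ 0.5396 -0.3291  0.1123] ori [-179.62    0.45 -164.68] open 0.013 F [ 0.6  0.2 -0.5] t 7.5
delta [-1.172  3.62  -0.292]
rot [-0.0081 -0.0047 -1.7831]
rot [-0.0033  0.0057  0.2169]
```

View pics/w4.png

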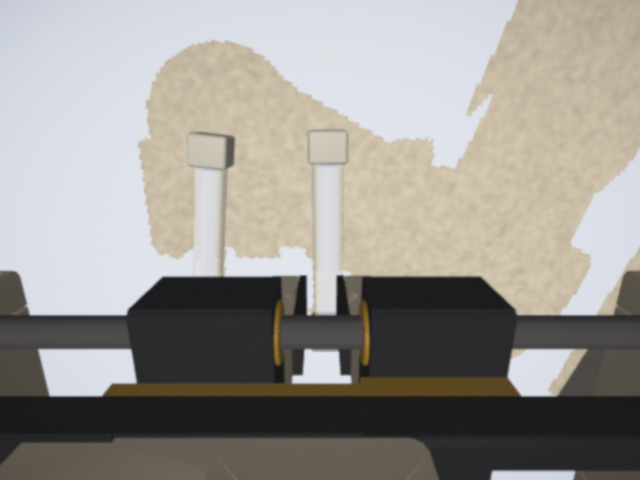

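I lifted before the fingers had finished closing, since they are slow. The tube is undisturbed and centred between the fingers, with its cap at (327,147). Reopening to half, going down and closing for longer.

```bash
python3 -m creep '[{"grip":0.4,"delta_pos":[0,0,0],"rotation":[0,0,0]},{"grip":0.4,"delta_pos":[0,0,0],"rotation":[0,0,0]},{"grip":0.4,"delta_pos":[0,0,0],"rotation":[0,0,0]},{"grip":0.4,"delta_pos":[0,0,0],"rotation":[0,0,0]},{"grip":0.4,"delta_pos":[0,0,0],"rotation":[0,0,0]}]'
python3 -m creep '[{"grip":0.4,"delta_pos":[0,0,0],"rotation":[0,0,0]},{"grip":0.4,"delta_pos":[0,0,0.4],"rotation":[0,0,0]},{"grip":0.4,"delta_pos":[0,0,0.79],"rotation":[0,0,0]},{"grip":0.4,"delta_pos":[0,0,0.79],"rotation":[0,0,0]},{"grip":0.4,"delta_pos":[0,0,0.79],"rotation":[0,0,0]}]'
for i in 1 2; do python3 -m creep '[{"grip":1,"delta_pos":[0,0,0],"rotation":[0,0,0]},{"grip":1,"delta_pos":[0,0,0],"rotation":[0,0,0]},{"grip":1,"delta_pos":[0,0,0],"rotation":[0,0,0]},{"grip":1,"delta_pos":[0,0,0],"rotation":[0,0,0]},{"grip":1,"delta_pos":[0,0,0],"rotation":[0,0,0]}]'; done
python3 -c "
from h import *
go([.5568,.0511,.14],-4.2)"
```

```text
clock: 8.05
tool_pos: [0.5356, -0.3274, 0.1049]
orientation: [180.0, -0.1, -164.8]
force: [-0.2, -0.1, -0.1]
opening: 0.0434
gripper_force: 0.0
clock: 8.55
tool_pos: [0.5356, -0.3274, 0.0258]
orientation: [180.0, -0.1, -164.8]
force: [0.5, -0.4, -0.8]
opening: 0.0524
gripper_force: 0.0
clock: 9.05
tool_pos: [0.5359, -0.3275, 0.0268]
orientation: [-180.0, 0.0, -164.8]
force: [0.0, -0.2, 1.7]
opening: 0.0194
gripper_force: 30.0
clock: 9.55
tool_pos: [0.5359, -0.3275, 0.0268]
orientation: [-180.0, 0.0, -164.8]
force: [-1.6, 1.0, 4.7]
opening: 0.019
gripper_force: 30.0
pos [ 0.5359 -0.3275  0.0268] ori [-1.7999e+02  1.0000e-02 -1.6476e+02] open 0.019 F [-1.6  1.   4.7] t 9.55
delta [-1.197  3.598 -1.132]
rot [-1.000e-04 -1.000e-04 -1.784e+00]
rot [-1.00e-04  1.00e-04  2.16e-01]
```

```bash
python3 -m creep '[{"grip":1,"delta_pos":[0,0,-0.3],"rotation":[0,0,0]},{"grip":1,"delta_pos":[0,0,-0.7],"rotation":[0,0,0]},{"grip":1,"delta_pos":[0,0,-1],"rotation":[0,0,0]},{"grip":1,"delta_pos":[0,0,-1],"rotation":[0,0,0]}]'
for i in 1 2 3; do python3 -m creep '[{"grip":1,"delta_pos":[-0.1,0.3,-0.05],"rotation":[0,0,0]},{"grip":1,"delta_pos":[-0.2,0.6,-0.1],"rotation":[0,0,0]},{"grip":1,"delta_pos":[-0.3,0.9,-0.15],"rotation":[0,0,0]},{"grip":1,"delta_pos":[-0.3,0.9,-0.15],"rotation":[0,0,0]}]'>/dev/null; done
python3 -m creep '[{"grip":1,"delta_pos":[-0.1,0.3,0],"rotation":[0,0,0.07]},{"grip":1,"delta_pos":[-0.2,0.6,0],"rotation":[0,0,0.14]},{"grip":1,"delta_pos":[-0.3,0.9,0],"rotation":[0,0,0.216]},{"grip":1,"delta_pos":[-0.3,0.9,0],"rotation":[0,0,0.216]},{"grip":1,"delta_pos":[-0.3,0.9,0],"rotation":[0,0,0.216]}]'
python3 -c "
from h import *
go([.5568,.0511,.10],-4.2);snap('wrist','w5.png')"
```

```text
clock: 9.95
tool_pos: [0.5384, -0.3285, 0.1312]
orientation: [-179.7, 0.4, -164.7]
force: [1.3, 0.4, -0.7]
opening: 0.019
gripper_force: 30.0
clock: 11.65
tool_pos: [0.5568, 0.0512, 0.1707]
orientation: [-180.0, -0.1, 175.9]
force: [-0.3, -0.6, 0.1]
opening: 0.019
gripper_force: 30.0
pos [0.5568 0.0512 0.1707] ori [-1.7997e+02 -7.0000e-02  1.7589e+02] open 0.019 F [-0.3 -0.6  0.1] t 11.65
delta [-0.001 -0.001  0.707]
rot [ 1.200e-03 -5.000e-04 -1.999e+00]
rot [-0.0003 -0.0008  0.001 ]
```

View pics/w5.png

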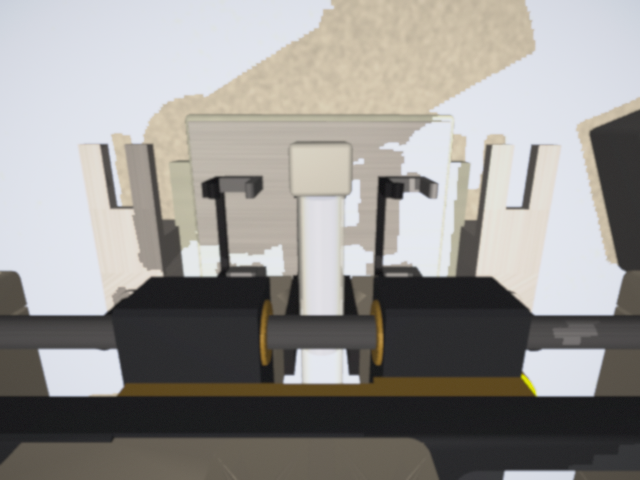

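The tube hangs straight over clip 1 at u≈321, with notches at u≈116 and 522. I'll check the lateral centring numerically from edge profiles.

```bash
python3 - <<'E'
from h import *
im=cv2.imread('pics/w5.png').astype(float);s=snap('wrist')
def pr(X,Y,z):
    c,sn=np.cos(np.radians(-4.2)),np.sin(np.radians(-4.2))
    return np.round(proj(s,[.5568+c*X-sn*Y,.0511+sn*X+c*Y,z]),1)
for v in(165,180,195):
    g=im[v-1:v+2].mean(axis=(0,2));d=np.abs(np.diff(np.convolve(g,[.25,.5,.25],'same')))
    e=[i+.5 for i in range(60,590) if d[i]>8 and d[i]==d[max(0,i-3):i+4].max()]
    print(v,[(x,int(g[int(x)-3]),int(g[int(x)+4])) for x in e])
for y in(-135,135):
    for dy in(-8,8): print('notch',y,dy,pr(-65,y+dy,.06),pr(-42,y+dy,.06))
for k in(-60,60): print('cheek',k,pr(-41,k+11,.07),pr(-41,k+23,.07),pr(-31,k+11,.07),'floor',pr(-41,k+11,.045),pr(-41,k-11,.07))
print('deck',pr(-85,-100,.03),pr(-85,100,.03))
E
```

```text
165 [(102.5, 218, 80), (110.5, 79, 224), (126.5, 196, 150), (148.5, 154, 68), (155.5, 68, 190), (290.5, 174, 204), (352.5, 175, 185), (400.5, 174, 231), (460.5, 230, 173), (469.5, 173, 232), (483.5, 231, 79), (489.5, 75, 223), (527.5, 231, 75), (535.5, 75, 219)]
180 [(105.5, 218, 74), (112.5, 74, 230), (118.5, 228, 197), (129.5, 193, 153), (150.5, 154, 68), (156.5, 70, 193), (206.5, 156, 46), (218.5, 20, 110), (247.5, 109, 62), (262.5, 50, 175), (291.5, 164, 202), (352.5, 171, 222), (359.5, 222, 174), (377.5, 173, 20), (390.5, 25, 98), (408.5, 104, 168), (414.5, 167, 100), (419.5, 106, 56), (431.5, 79, 216), (457.5, 231, 169), (468.5, 169, 232), (481.5, 230, 79), (487.5, 77, 224), (525.5, 231, 75), (532.5, 75, 219), (589.5, 226, 187)]
195 [(107.5, 219, 80), (115.5, 80, 222), (131.5, 195, 153), (152.5, 154, 69), (158.5, 70, 192), (202.5, 176, 47), (224.5, 37, 175), (244.5, 175, 105), (256.5, 77, 174), (346.5, 148, 225), (359.5, 233, 176), (377.5, 174, 31), (402.5, 33, 232), (424.5, 222, 78), (429.5, 96, 161), (437.5, 162, 232), (456.5, 232, 175), (479.5, 199, 79), (485.5, 77, 224), (523.5, 230, 76), (530.5, 76, 220)]
notch -135 -8 [3289.7 1533.7] [4950.7 1545.4]
notch -135 8 [2957.6 1533.5] [4433.2 1545. ]
notch 135 -8 [-2322.6  1529.4] [-3804.3  1538.7]
notch 135 8 [-2655.8  1529.2] [-4324.6  1538.3]
cheek -60 [1946.2 1542.6] [1548.  1542.3] [2486.2 1552.5] floor [1949.7 1545.7] [2676.  1543.2]
cheek 60 [-2040.1  1539.6] [-2439.3  1539.3] [-2824.8  1548.4] floor [-2045.2  1542.6] [-1308.6  1540.1]
deck [1905.1 1530. ] [-1267.4  1527.6]
```

```bash
python3 - <<'E'
from h import *
s=snap('wrist');c,sn=np.cos(np.radians(-4.2)),np.sin(np.radians(-4.2))
def mix(uv,z):
    p=ray(s,uv,z)[:2]-[.5568,.0511];return np.round(1000*np.array([c*p[0]+sn*p[1],-sn*p[0]+c*p[1]]),1)
for v,L,R in((165,102.5,535.5),(180,105.5,532.5),(195,107.5,530.5)): print('notch outer',mix((L,v),.06),mix((R,v),.06))
for v,L,R in((165,148.5,489.5),(180,150.5,487.5),(195,152.5,485.5)): print('ledge inner',mix((L,v),.06),mix((R,v),.06))
z=.1707-.0145
print('cap',mix((291.5,175),z+.012),mix((352.5,175),z+.012),'barrel',mix((299,235),z),mix((344,235),z))
print('cheek in/out',mix((247.5,180),.07),mix((262.5,180),.07),mix((419.5,180),.07),mix((436,180),.07))
E
```

```text
notch outer [ -50.  -144.6] [-50.1 142.4]
notch outer [ -40.1 -144.2] [-40.2 142. ]
notch outer [ -29.9 -144.5] [-30.  142.3]
ledge inner [ -50.  -114.1] [-50.1 112. ]
ledge inner [ -40.1 -114. ] [-40.2 111.9]
ledge inner [ -29.9 -114. ] [-30.  111.8]
cap [-57.  -10.8] [-57.   12.2] barrel [-30.   -9.1] [-30.   10.2]
cheek in/out [-41.5 -47. ] [-41.5 -37.4] [-41.5  63.6] [-41.5  74.3]
```

The mixer sits 1.7 mm toward -y relative to the tube. I'll correct for that and descend.

```bash
python3 -m creep '[{"grip":1,"delta_pos":[0,-0.017,0.2],"rotation":[0,0,0]},{"grip":1,"delta_pos":[0,-0.017,0.5],"rotation":[0,0,0]},{"grip":1,"delta_pos":[0,-0.017,0.65],"rotation":[0,0,0]},{"grip":1,"delta_pos":[0,-0.017,0.65],"rotation":[0,0,0]}]'
python3 -m creep '[{"grip":1,"delta_pos":[0,0,0.05],"rotation":[0,0,0]},{"grip":1,"delta_pos":[0,0,0.1],"rotation":[0,0,0]},{"grip":1,"delta_pos":[0,0,0.15],"rotation":[0,0,0]},{"grip":1,"delta_pos":[0,0,0.15],"rotation":[0,0,0]}]'
python3 -m creep '[{"grip":1,"delta_pos":[0,0,0.05],"rotation":[0,0,0]},{"grip":1,"delta_pos":[0,0,0.1],"rotation":[0,0,0]},{"grip":1,"delta_pos":[0,0,0.1],"rotation":[0,0,0]}]'
```

```text
clock: 12.2
tool_pos: [0.5554, 0.0481, 0.1043]
orientation: [-179.9, -0.2, 175.7]
force: [0.0, 0.8, -0.2]
opening: 0.019
gripper_force: 30.0
clock: 12.6
tool_pos: [0.5581, 0.0503, 0.0923]
orientation: [179.9, 0.2, 175.8]
force: [0.7, 1.9, 0.7]
opening: 0.0193
gripper_force: 30.0
clock: 12.9
tool_pos: [0.558, 0.0506, 0.0818]
orientation: [179.9, 0.1, 175.8]
force: [2.9, 3.8, -1.7]
opening: 0.0192
gripper_force: 30.0
```

```bash
python3 -m creep '[{"grip":1,"delta_pos":[0,0,0.04],"rotation":[0,0,0]},{"grip":1,"delta_pos":[0,0,0.07],"rotation":[0,0,0]},{"grip":1,"delta_pos":[0,0,0.07],"rotation":[0,0,0]}]'
python3 -m creep '[{"grip":1,"delta_pos":[0,0,0.03],"rotation":[0,0,0]},{"grip":1,"delta_pos":[0,0,0.055],"rotation":[0,0,0]},{"grip":1,"delta_pos":[0,0,0.055],"rotation":[0,0,0]},{"grip":1,"delta_pos":[0,0,0.055],"rotation":[0,0,0]}]'
```

```text
clock: 13.2
tool_pos: [0.5564, 0.0495, 0.0737]
orientation: [-180.0, -0.1, 175.8]
force: [1.5, 3.2, -4.9]
opening: 0.0187
gripper_force: 30.0
clock: 13.6
tool_pos: [0.5563, 0.0491, 0.0695]
orientation: [-179.9, -0.1, 175.8]
force: [-3.0, 1.3, 7.5]
opening: 0.019
gripper_force: 30.0
```

```bash
python3 -m creep '[{"grip":1,"delta_pos":[0,0,0.01],"rotation":[0,0,0]},{"grip":1,"delta_pos":[0,0,0.02],"rotation":[0,0,0]},{"grip":1,"delta_pos":[0,0,0.02],"rotation":[0,0,0]}]'
python3 -m creep '[{"grip":0.6,"delta_pos":[0,0,-0.02],"rotation":[0,0,0]},{"grip":0.6,"delta_pos":[0,0,-0.02],"rotation":[0,0,0]},{"grip":0.6,"delta_pos":[0,0,-0.02],"rotation":[0,0,0]},{"grip":0.6,"delta_pos":[0,0,-0.02],"rotation":[0,0,0]},{"grip":0.6,"delta_pos":[0,0,-0.02],"rotation":[0,0,0]}]'
python3 -m creep '[{"grip":0.6,"delta_pos":[0,0,-0.3],"rotation":[0,0,0]},{"grip":0.6,"delta_pos":[0,0,-0.6],"rotation":[0,0,0]},{"grip":0.6,"delta_pos":[0,0,-1],"rotation":[0,0,0]},{"grip":0.6,"delta_pos":[0,0,-1],"rotation":[0,0,0]}]'
python3 - <<'E'
from h import *
s=snap('wrist','w6.png');im=cv2.imread('pics/w6.png')[60:300,60:600];cv2.imwrite('pics/w6c.png',cv2.resize(im,None,fx=1.48,fy=1.48,interpolation=cv2.INTER_CUBIC))
go([.5576,-.401,.026],9)
E
```

```text
clock: 13.9
tool_pos: [0.5564, 0.0491, 0.0693]
orientation: [-179.9, -0.0, 175.8]
force: [-10.1, 2.9, 25.5]
opening: 0.0194
gripper_force: 30.0
clock: 14.4
tool_pos: [0.5567, 0.0495, 0.0686]
orientation: [-180.0, -0.0, 175.8]
force: [0.8, -0.3, 0.5]
opening: 0.0347
gripper_force: 0.0
clock: 14.8
tool_pos: [0.5599, 0.0504, 0.1743]
orientation: [179.8, 0.5, 175.9]
force: [1.0, 0.4, -0.8]
opening: 0.0352
gripper_force: 0.0
pos [0.5585 0.0502 0.1717] ori [179.87   0.28 175.8 ] open 0.0352 F [ 0.4 -0.7  0.5] t 14.85
delta [-0.314 -4.504  1.449]
rot [ 4.7000e-03 -1.5000e-03  1.8534e+00]
rot [ 0.001   0.0032 -0.1466]
```

View pics/w6c.png

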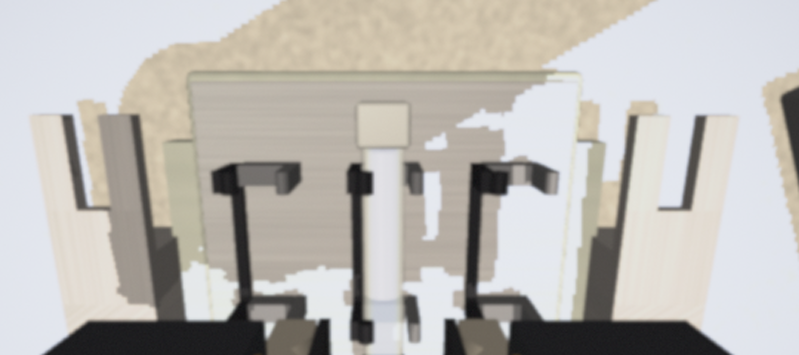

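Wrist view: tube A is down in clip 1, barrel at crop (382,220), with the jaw lip over its left shoulder at (360,180). Now for tube B, re-measuring it since it may have been knocked.

```bash
for i in 1 2 3 4; do python3 -m creep '[{"grip":0.3,"delta_pos":[-0.03,-0.45,-0.1],"rotation":[0,0,0]},{"grip":0.3,"delta_pos":[-0.06,-0.9,-0.18],"rotation":[0,0,0]},{"grip":0.3,"delta_pos":[-0.06,-0.9,-0.18],"rotation":[0,0,0]}]' >/dev/null; done
python3 -m creep '[{"grip":0.3,"delta_pos":[-0.03,-0.45,0],"rotation":[0,0,-0.07]},{"grip":0.3,"delta_pos":[-0.06,-0.9,0],"rotation":[0,0,-0.147]},{"grip":0.3,"delta_pos":[-0.06,-0.9,0],"rotation":[0,0,-0.147]},{"grip":0.3,"delta_pos":[-0.06,-0.9,0],"rotation":[0,0,-0.147]}]'
python3 - <<'E'
from h import *
s=snap('wrist','w7.png')
go([.5576,-.401,.026],9)
for a in ([.4968,-.4106,.024],[.6185,-.3914,.024]): print(np.round(proj(s,a)))
E
```

```text
clock: 16.45
tool_pos: [0.5534, -0.4011, 0.2389]
orientation: [179.9, -0.1, -171.1]
force: [-0.0, 1.3, -0.1]
opening: 0.0612
gripper_force: 0.0
pos [ 0.5537 -0.4004  0.2395] ori [ 1.7991e+02 -1.0000e-01 -1.7107e+02] open 0.0612 F [0.3 0.4 0.6] t 16.5
delta [-0.042 -0.015  2.135]
rot [-1.7000e-03 -1.6000e-03  1.9992e+00]
rot [ 0.001  -0.0011 -0.0008]
[319. 146.]
[319. 270.]
```

View pics/w7.png

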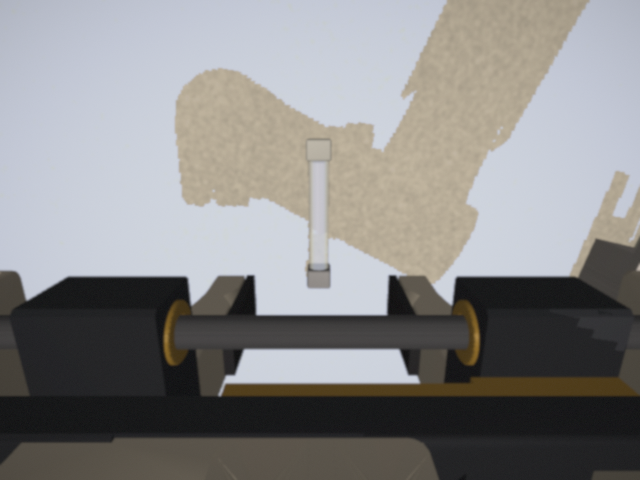

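Tube B is where it was, caps at (318,148) and (319,275), aligned with the fingers. Descending and gripping.

```bash
for i in 1 2; do python3 -m creep '[{"grip":0.4,"delta_pos":[-0.02,-0.005,0.4],"rotation":[0,0,0]},{"grip":0.4,"delta_pos":[-0.03,-0.008,0.8],"rotation":[0,0,0]},{"grip":0.4,"delta_pos":[-0.03,-0.008,0.8],"rotation":[0,0,0]}]'>/dev/null; done
python3 -m creep '[{"grip":0.4,"delta_pos":[0,0,0.3],"rotation":[0,0,0]},{"grip":0.4,"delta_pos":[0,0,0.535],"rotation":[0,0,0]},{"grip":0.4,"delta_pos":[0,0,0.535],"rotation":[0,0,0]},{"grip":0.4,"delta_pos":[0,0,0.535],"rotation":[0,0,0]}]'
for i in 1 2; do python3 -m creep '[{"grip":1,"delta_pos":[0,0,0],"rotation":[0,0,0]},{"grip":1,"delta_pos":[0,0,0],"rotation":[0,0,0]},{"grip":1,"delta_pos":[0,0,0],"rotation":[0,0,0]},{"grip":1,"delta_pos":[0,0,0],"rotation":[0,0,0]},{"grip":1,"delta_pos":[0,0,0],"rotation":[0,0,0]}]'; done
python3 -c "
from h import *
e=np.array([.0732,.9973])
M=np.array([.5567,.0494])
for k in(0,-.06):
  p=M+e*k;go([p[0],p[1],.17],-4.2)"
```

```text
clock: 17.5
tool_pos: [0.5614, -0.4022, 0.0302]
orientation: [-179.9, 0.1, -170.9]
force: [0.8, -0.7, 0.9]
opening: 0.0526
gripper_force: 0.0
clock: 18.0
tool_pos: [0.5601, -0.4021, 0.0279]
orientation: [-180.0, 0.0, -171.0]
force: [-0.2, 1.1, 3.8]
opening: 0.0189
gripper_force: 30.0
clock: 18.5
tool_pos: [0.5601, -0.4021, 0.0279]
orientation: [-180.0, 0.0, -171.0]
force: [-2.0, 0.3, 6.6]
opening: 0.0188
gripper_force: 30.0
pos [ 0.5601 -0.4021  0.0279] ori [-1.7999e+02  1.0000e-02 -1.7097e+02] open 0.0188 F [-2.   0.3  6.6] t 18.5
delta [-0.675  4.464 -1.422]
rot [-2.000e-04 -2.000e-04 -1.853e+00]
rot [-2.00e-04  1.00e-04  1.47e-01]
pos [ 0.5601 -0.4021  0.0279] ori [-1.7999e+02  1.0000e-02 -1.7097e+02] open 0.0188 F [-2.   0.3  6.6] t 18.5
delta [-0.538  3.88  -1.422]
rot [-2.000e-04 -2.000e-04 -1.853e+00]
rot [-2.00e-04  1.00e-04  1.47e-01]
```

```bash
python3 -m creep '[{"grip":1,"delta_pos":[0,0,-0.3],"rotation":[0,0,0]},{"grip":1,"delta_pos":[0,0,-0.7],"rotation":[0,0,0]},{"grip":1,"delta_pos":[0,0,-1],"rotation":[0,0,0]},{"grip":1,"delta_pos":[0,0,-1],"rotation":[0,0,0]}]' >/dev/null
for i in 1 2 3; do python3 -m creep '[{"grip":1,"delta_pos":[-0.04,0.32,-0.05],"rotation":[0,0,0]},{"grip":1,"delta_pos":[-0.09,0.65,-0.1],"rotation":[0,0,0]},{"grip":1,"delta_pos":[-0.135,0.97,-0.14],"rotation":[0,0,0]},{"grip":1,"delta_pos":[-0.135,0.97,-0.14],"rotation":[0,0,0]}]'>/dev/null; done
python3 -m creep '[{"grip":1,"delta_pos":[-0.04,0.32,0],"rotation":[0,0,0.07]},{"grip":1,"delta_pos":[-0.09,0.65,0],"rotation":[0,0,0.147]},{"grip":1,"delta_pos":[-0.135,0.97,0],"rotation":[0,0,0.147]},{"grip":1,"delta_pos":[-0.135,0.97,0],"rotation":[0,0,0.147]},{"grip":1,"delta_pos":[-0.135,0.97,0],"rotation":[0,0,0.147]}]'
python3 - <<'E'
from h import *
M=np.array([.5567,.0494]);e=np.array([.0732,.9973]);p=M-e*.06;go([p[0],p[1],.105],-4.2)
im=cv2.cvtColor(snap('wrist','w8.png')['color'],cv2.COLOR_RGB2BGR).astype(float);s=snap('wrist')
c,sn=np.cos(np.radians(-4.2)),np.sin(np.radians(-4.2))
def mix(uv,z):
    p=ray(s,uv,z)[:2]-M;return np.round(1000*np.array([c*p[0]+sn*p[1],-sn*p[0]+c*p[1]]),1)
for v in(160,180):
    g=im[v-1:v+2].mean(axis=(0,2));d=np.abs(np.diff(np.convolve(g,[.25,.5,.25],'same')))
    e=[i+.5 for i in range(90,639) if d[i]>8 and d[i]==d[max(0,i-3):i+4].max()]
    print(v,[(x,int(g[max(0,int(x)-3)]),int(g[min(639,int(x)+4)]),mix((x,v),.06)[1],mix((x,v),.168)[1]) for x in e])
E
```

```text
clock: 20.6
tool_pos: [0.5524, -0.0103, 0.1689]
orientation: [-180.0, -0.1, 175.9]
force: [-0.1, -0.7, 0.0]
opening: 0.0192
gripper_force: 30.0
pos [ 0.5524 -0.0103  0.1689] ori [-1.7998e+02 -6.0000e-02  1.7586e+02] open 0.0192 F [-0.1 -0.7  0. ] t 20.6
delta [ 0.    -0.001  0.639]
rot [ 1.0000e-03 -4.0000e-04 -1.9993e+00]
rot [-0.0002 -0.0006  0.0007]
160 [(141.5, 231, 195, np.float64(-177.0), np.float64(-125.3)), (172.5, 201, 155, np.float64(-156.7), np.float64(-113.9)), (194.5, 158, 90, np.float64(-142.3), np.float64(-105.9)), (199.5, 79, 195, np.float64(-139.0), np.float64(-104.0)), (219.5, 197, 159, np.float64(-125.9), np.float64(-96.7)), (244.5, 129, 191, np.float64(-109.5), np.float64(-87.5)), (251.5, 191, 154, np.float64(-105.0), np.float64(-84.9)), (270.5, 149, 170, np.float64(-92.5), np.float64(-77.9)), (292.5, 171, 205, np.float64(-78.1), np.float64(-69.9)), (350.5, 200, 166, np.float64(-40.1), np.float64(-48.5)), (389.5, 175, 98, np.float64(-14.6), np.float64(-34.2)), (396.5, 98, 195, np.float64(-10.0), np.float64(-31.7)), (433.5, 190, 231, np.float64(14.2), np.float64(-1
[... 1204 characters left out ...]
1, 169, np.float64(28.7), np.float64(-10.0)), (462.5, 168, 19, np.float64(34.6), np.float64(-6.6)), (480.5, 31, 131, np.float64(46.6), np.float64(0.1)), (503.5, 156, 89, np.float64(61.9), np.float64(8.7)), (519.5, 84, 164, np.float64(72.5), np.float64(14.6)), (538.5, 227, 165, np.float64(85.2), np.float64(21.7)), (549.5, 166, 228, np.float64(92.5), np.float64(25.8)), (554.5, 223, 192, np.float64(95.8), np.float64(27.7)), (572.5, 190, 75, np.float64(107.8), np.float64(34.4)), (581.5, 74, 214, np.float64(113.7), np.float64(37.7)), (616.5, 227, 73, np.float64(137.0), np.float64(50.8)), (627.5, 72, 210, np.float64(144.3), np.float64(54.9)), (638.5, 209, 212, np.float64(151.6), np.float64(59.0))]
```

Alignment over clip 0 is good: cap centre and mixer show the same bias. Lowering.

```bash
python3 -m creep '[{"grip":1,"delta_pos":[0,0,0.2],"rotation":[0,0,0]},{"grip":1,"delta_pos":[0,0,0.5],"rotation":[0,0,0]},{"grip":1,"delta_pos":[0,0,0.65],"rotation":[0,0,0]},{"grip":1,"delta_pos":[0,0,0.65],"rotation":[0,0,0]}]'
python3 -m creep '[{"grip":1,"delta_pos":[0,0,0.07],"rotation":[0,0,0]},{"grip":1,"delta_pos":[0,0,0.14],"rotation":[0,0,0]},{"grip":1,"delta_pos":[0,0,0.2],"rotation":[0,0,0]},{"grip":1,"delta_pos":[0,0,0.2],"rotation":[0,0,0]}]'
python3 -m creep '[{"grip":1,"delta_pos":[0,0,0.04],"rotation":[0,0,0]},{"grip":1,"delta_pos":[0,0,0.08],"rotation":[0,0,0]},{"grip":1,"delta_pos":[0,0,0.11],"rotation":[0,0,0]},{"grip":1,"delta_pos":[0,0,0.11],"rotation":[0,0,0]}]'
```

```text
clock: 21.1
tool_pos: [0.5509, -0.0119, 0.1021]
orientation: [-179.9, -0.3, 175.7]
force: [0.3, -0.5, -0.6]
opening: 0.0191
gripper_force: 30.0
clock: 21.5
tool_pos: [0.5545, -0.0095, 0.0855]
orientation: [179.9, 0.2, 175.8]
force: [4.2, 4.0, -0.4]
opening: 0.0189
gripper_force: 30.0
clock: 21.9
tool_pos: [0.5515, -0.0106, 0.0725]
orientation: [-180.0, -0.1, 175.8]
force: [1.6, 1.5, -4.5]
opening: 0.019
gripper_force: 29.9
```

```bash
python3 -m creep '[{"grip":1,"delta_pos":[0,0,0.015],"rotation":[0,0,0]},{"grip":1,"delta_pos":[0,0,0.03],"rotation":[0,0,0]},{"grip":1,"delta_pos":[0,0,0.03],"rotation":[0,0,0]}]'
python3 -m creep '[{"grip":1,"delta_pos":[0,0,0.01],"rotation":[0,0,0]},{"grip":1,"delta_pos":[0,0,0.02],"rotation":[0,0,0]},{"grip":1,"delta_pos":[0,0,0.02],"rotation":[0,0,0]}]'
python3 -m creep '[{"grip":0.6,"delta_pos":[0,0,-0.02],"rotation":[0,0,0]},{"grip":0.6,"delta_pos":[0,0,-0.02],"rotation":[0,0,0]},{"grip":0.6,"delta_pos":[0,0,-0.02],"rotation":[0,0,0]},{"grip":0.6,"delta_pos":[0,0,-0.02],"rotation":[0,0,0]},{"grip":0.6,"delta_pos":[0,0,-0.02],"rotation":[0,0,0]}]'
python3 -m creep '[{"grip":0.6,"delta_pos":[0,0,-0.3],"rotation":[0,0,0]},{"grip":0.6,"delta_pos":[0,0,-0.6],"rotation":[0,0,0]},{"grip":0.6,"delta_pos":[0,0,-1],"rotation":[0,0,0]},{"grip":0.6,"delta_pos":[0,0,-1],"rotation":[0,0,0]}]'
python3 -c "
from h import *
go([.5978,-.0889,.185],-4.2)"
```

```text
clock: 22.2
tool_pos: [0.5519, -0.0107, 0.0702]
orientation: [-180.0, -0.1, 175.8]
force: [0.1, 0.8, -0.9]
opening: 0.0186
gripper_force: 29.9
clock: 22.5
tool_pos: [0.5523, -0.0106, 0.0696]
orientation: [-180.0, -0.0, 175.8]
force: [-4.2, -0.1, 10.6]
opening: 0.0191
gripper_force: 29.9
clock: 23.0
tool_pos: [0.5524, -0.0103, 0.0704]
orientation: [-180.0, -0.0, 175.8]
force: [-0.5, -0.4, 0.4]
opening: 0.0349
gripper_force: 0.0
clock: 23.4
tool_pos: [0.5556, -0.0098, 0.176]
orientation: [179.9, 0.5, 175.9]
force: [1.0, 0.4, -0.4]
opening: 0.0354
gripper_force: 0.0
pos [ 0.5556 -0.0098  0.176 ] ori [179.89   0.49 175.85] open 0.0354 F [ 1.   0.4 -0.4] t 23.4
delta [-0.479 -0.758 -0.088]
rot [-0.0086  0.002  -1.9994]
rot [0.0012 0.0055 0.0006]
```

Clip 0 seated against the floor at the right height. Next is pin0 at about (0.597, -0.089).

```bash
python3 -m creep '[{"grip":0.4,"delta_pos":[-0.2,-0.37,0],"rotation":[0,0,0]},{"grip":0.4,"delta_pos":[-0.44,-0.75,0],"rotation":[0,0,0]},{"grip":0.4,"delta_pos":[-0.44,-0.75,0],"rotation":[0,0,0]},{"grip":0.4,"delta_pos":[-0.44,-0.75,0],"rotation":[0,0,0]},{"grip":0.4,"delta_pos":[-0.44,-0.75,0],"rotation":[0,0,0]}]'
python3 - <<'E'
from h import *
go([.5967,-.0889,.091],-4.2)
s=snap('wrist','w9.png')
M=np.array([.5567,.0494]);c,sn=np.cos(np.radians(-4.2)),np.sin(np.radians(-4.2))
def w(X,Y,z): return [M[0]+c*X-sn*Y,M[1]+sn*X+c*Y,z]
im=cv2.imread('pics/w9.png')
for X,Y,z in((-32,-60,.055),(-32,0,.055),(50,-135,.105),(-32,-135,.06)):
    X=X/1000;Y=Y/1000;print(np.round(proj(s,w(X,Y,z))))
cv2.imwrite('pics/w9c.png',cv2.resize(im[:,150:],None,fx=1.2,fy=1.2))
E
```

```text
clock: 23.9
tool_pos: [0.5904, -0.0881, 0.17]
orientation: [-180.0, -0.1, 175.8]
force: [-0.1, 0.8, 0.2]
opening: 0.0523
gripper_force: 0.0
pos [ 0.5904 -0.0881  0.17  ] ori [-1.8000e+02 -5.0000e-02  1.7578e+02] open 0.0523 F [-0.1  0.8  0.2] t 23.9
delta [-0.064 -0.004  0.79 ]
rot [-9.0000e-04  0.0000e+00  1.9998e+00]
rot [-0.     -0.0006 -0.0002]
[433. 125.]
[525. 125.]
[319. 270.]
[319. 125.]
```

View pics/w9c.png

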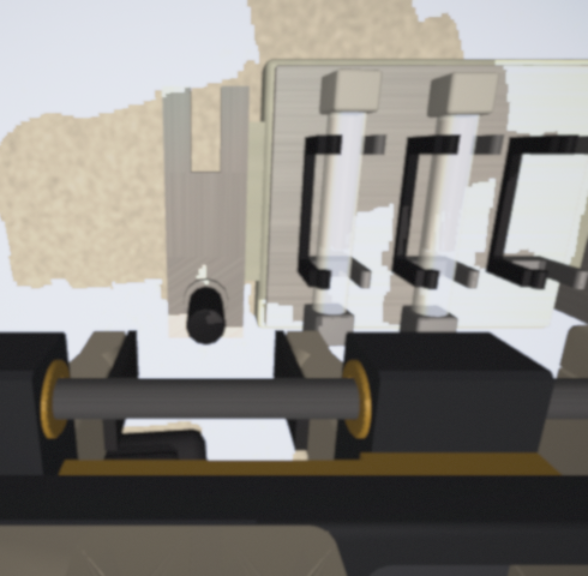

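Both tubes are clipped with jaws over them. Pin0's top is at crop (206,322), centred between the fingers, and the notch slot is directly behind it at crop x 191-220. Grasping pin0.

```bash
python3 -m creep '[{"grip":0.4,"delta_pos":[-0.06,0,0.2],"rotation":[0,0,0]},{"grip":0.4,"delta_pos":[-0.06,0,0.5],"rotation":[0,0,0]},{"grip":0.4,"delta_pos":[-0.06,0,0.79],"rotation":[0,0,0]},{"grip":0.4,"delta_pos":[-0.06,0,0.79],"rotation":[0,0,0]},{"grip":0.4,"delta_pos":[-0.06,0,0.79],"rotation":[0,0,0]}]'
for i in 1 2; do python3 -m creep '[{"grip":1,"delta_pos":[0,0,0],"rotation":[0,0,0]},{"grip":1,"delta_pos":[0,0,0],"rotation":[0,0,0]},{"grip":1,"delta_pos":[0,0,0],"rotation":[0,0,0]},{"grip":1,"delta_pos":[0,0,0],"rotation":[0,0,0]},{"grip":1,"delta_pos":[0,0,0],"rotation":[0,0,0]}]'; done
python3 -m creep '[{"grip":1,"delta_pos":[0,0,-0.1],"rotation":[0,0,0]},{"grip":1,"delta_pos":[0,0,-0.2],"rotation":[0,0,0]},{"grip":1,"delta_pos":[0,0,-0.4],"rotation":[0,0,0]},{"grip":1,"delta_pos":[0,0,-0.6],"rotation":[0,0,0]},{"grip":1,"delta_pos":[0,0,-0.6],"rotation":[0,0,0]}]'
```

```text
clock: 24.45
tool_pos: [0.5969, -0.0882, 0.092]
orientation: [-180.0, -0.0, 175.9]
force: [0.9, 0.0, 0.5]
opening: 0.0524
gripper_force: 0.0
clock: 24.95
tool_pos: [0.5971, -0.0888, 0.0921]
orientation: [180.0, 0.0, 175.8]
force: [-0.8, 0.5, 2.9]
opening: 0.0192
gripper_force: 30.0
clock: 25.45
tool_pos: [0.5971, -0.0888, 0.092]
orientation: [-180.0, 0.0, 175.8]
force: [-1.0, 1.1, 5.2]
opening: 0.0195
gripper_force: 30.0
clock: 25.95
tool_pos: [0.5986, -0.0888, 0.1552]
orientation: [180.0, 0.3, 175.8]
force: [1.1, 0.0, -0.4]
opening: 0.0189
gripper_force: 30.0
```

```bash
python3 -m creep '[{"grip":1,"delta_pos":[0.3,0,0],"rotation":[0,0,0]},{"grip":1,"delta_pos":[0.6,0,0],"rotation":[0,0,0]},{"grip":1,"delta_pos":[0.83,0,0],"rotation":[0,0,0]},{"grip":1,"delta_pos":[0.83,0,0],"rotation":[0,0,0]},{"grip":1,"delta_pos":[0.83,0,0],"rotation":[0,0,0]}]'
python3 -m creep '[{"grip":1,"delta_pos":[0,0,0.08],"rotation":[0,0,0]},{"grip":1,"delta_pos":[0,0,0.14],"rotation":[0,0,0]},{"grip":1,"delta_pos":[0,0,0.2],"rotation":[0,0,0]},{"grip":1,"delta_pos":[0,0,0.2],"rotation":[0,0,0]}]'
python3 -c "
from h import *
go([.5971-.083*.9973,-.0888+.083*.0732,.092],-4.2)"
```

```text
clock: 26.45
tool_pos: [0.5141, -0.0826, 0.1521]
orientation: [180.0, 0.1, 175.8]
force: [0.5, 0.2, 0.2]
opening: 0.0197
gripper_force: 30.0
clock: 26.85
tool_pos: [0.5135, -0.0828, 0.13]
orientation: [-180.0, -0.2, 175.8]
force: [0.1, -0.5, -0.6]
opening: 0.0192
gripper_force: 30.0
pos [ 0.5135 -0.0828  0.13  ] ori [-1.7997e+02 -1.5000e-01  1.7577e+02] open 0.0192 F [ 0.1 -0.5 -0.6] t 26.85
delta [-0.009  0.001  0.38 ]
rot [-2.7000e-03  6.0000e-04  1.9997e+00]
rot [-0.0004 -0.0017 -0.0003]
```

Already 12 mm into the slot with no contact force. Lowering fully and releasing.

```bash
python3 -m creep '[{"grip":1,"delta_pos":[0,0,0.12],"rotation":[0,0,0]},{"grip":1,"delta_pos":[0,0,0.24],"rotation":[0,0,0]},{"grip":1,"delta_pos":[0,0,0.36],"rotation":[0,0,0]},{"grip":1,"delta_pos":[0,0,0.39],"rotation":[0,0,0]},{"grip":1,"delta_pos":[0,0,0.39],"rotation":[0,0,0]}]'
python3 -m creep '[{"grip":1,"delta_pos":[0,0,0.01],"rotation":[0,0,0]},{"grip":1,"delta_pos":[0,0,0.01],"rotation":[0,0,0]}]'
python3 -m creep '[{"grip":0.4,"delta_pos":[0,0,0],"rotation":[0,0,0]},{"grip":0.4,"delta_pos":[0,0,0],"rotation":[0,0,0]},{"grip":0.4,"delta_pos":[0,0,0],"rotation":[0,0,0]},{"grip":0.4,"delta_pos":[0,0,0],"rotation":[0,0,0]},{"grip":0.4,"delta_pos":[0,0,0],"rotation":[0,0,0]}]'
```

```text
clock: 27.35
tool_pos: [0.5136, -0.0827, 0.092]
orientation: [-180.0, -0.1, 175.8]
force: [-1.4, 0.6, 1.2]
opening: 0.0192
gripper_force: 30.0
clock: 27.55
tool_pos: [0.5137, -0.0828, 0.0919]
orientation: [-180.0, -0.0, 175.8]
force: [-5.9, 1.4, 11.1]
opening: 0.0195
gripper_force: 30.0
clock: 28.05
tool_pos: [0.5141, -0.0827, 0.0914]
orientation: [-180.0, -0.0, 175.8]
force: [0.3, 0.0, -0.0]
opening: 0.0504
gripper_force: 0.0
```

```bash
python3 -m creep '[{"grip":0.4,"delta_pos":[0,0,-0.3],"rotation":[0,0,0]},{"grip":0.4,"delta_pos":[0,0,-0.7],"rotation":[0,0,0]},{"grip":0.4,"delta_pos":[0,0,-0.9],"rotation":[0,0,0]},{"grip":0.4,"delta_pos":[0,0,-0.9],"rotation":[0,0,0]}]' >/dev/null
for i in 1 2; do python3 -m creep '[{"grip":0.4,"delta_pos":[-0.14,0.45,0],"rotation":[0,0,0]},{"grip":0.4,"delta_pos":[-0.276,0.9,0],"rotation":[0,0,0]},{"grip":0.4,"delta_pos":[-0.276,0.9,0],"rotation":[0,0,0]}]' >/dev/null; done
python3 -m creep '[{"grip":0.4,"delta_pos":[-0.14,0.45,0],"rotation":[0,0,0]},{"grip":0.4,"delta_pos":[-0.276,0.9,0],"rotation":[0,0,0]},{"grip":0.4,"delta_pos":[-0.276,0.9,0],"rotation":[0,0,0]},{"grip":0.4,"delta_pos":[-0.276,0.9,0],"rotation":[0,0,0]},{"grip":0.4,"delta_pos":[-0.276,0.9,0],"rotation":[0,0,0]}]'
python3 - <<'E'
from h import *
go([.6165,.1803,.092],-4.2)
s=snap('wrist','w10.png');g=s['color'].max(axis=2)[200:275,285:360]
ys,xs=np.nonzero(g<45);print(len(xs),xs.min()+285,xs.max()+285,ys.min()+200,ys.max()+200,proj(s,[.6165,.1803,.105]))
E
```

```text
clock: 29.55
tool_pos: [0.6158, 0.1798, 0.1807]
orientation: [-180.0, -0.1, 175.8]
force: [-0.7, 0.2, -0.2]
opening: 0.0531
gripper_force: 0.0
pos [0.6158 0.1798 0.1807] ori [-1.7995e+02 -8.0000e-02  1.7578e+02] open 0.0531 F [-0.7  0.2 -0.2] t 29.55
delta [-0.008  0.006  0.887]
rot [-1.4000e-03  8.0000e-04  1.9998e+00]
rot [-0.0005 -0.0009 -0.0002]
743 309 336 228 269 [320.40389935 255.10166619]
```

Pin1 is centred between the fingers (blob u 309–336). Grasping and lifting.

```bash
python3 -m creep '[{"grip":0.4,"delta_pos":[-0.01,0.005,0.2],"rotation":[0,0,0]},{"grip":0.4,"delta_pos":[-0.01,0.005,0.5],"rotation":[0,0,0]},{"grip":0.4,"delta_pos":[-0.01,0.005,0.885],"rotation":[0,0,0]},{"grip":0.4,"delta_pos":[-0.01,0.005,0.885],"rotation":[0,0,0]},{"grip":0.4,"delta_pos":[-0.01,0.005,0.885],"rotation":[0,0,0]}]'
for i in 1 2; do python3 -m creep '[{"grip":1,"delta_pos":[0,0,0],"rotation":[0,0,0]},{"grip":1,"delta_pos":[0,0,0],"rotation":[0,0,0]},{"grip":1,"delta_pos":[0,0,0],"rotation":[0,0,0]},{"grip":1,"delta_pos":[0,0,0],"rotation":[0,0,0]},{"grip":1,"delta_pos":[0,0,0],"rotation":[0,0,0]}]'; done
python3 -m creep '[{"grip":1,"delta_pos":[0,0,-0.1],"rotation":[0,0,0]},{"grip":1,"delta_pos":[0,0,-0.2],"rotation":[0,0,0]},{"grip":1,"delta_pos":[0,0,-0.4],"rotation":[0,0,0]},{"grip":1,"delta_pos":[0,0,-0.6],"rotation":[0,0,0]},{"grip":1,"delta_pos":[0,0,-0.6],"rotation":[0,0,0]}]'
python3 -m creep '[{"grip":1,"delta_pos":[0.3,0,0],"rotation":[0,0,0]},{"grip":1,"delta_pos":[0.6,0,0],"rotation":[0,0,0]},{"grip":1,"delta_pos":[0.83,0,0],"rotation":[0,0,0]},{"grip":1,"delta_pos":[0.83,0,0],"rotation":[0,0,0]},{"grip":1,"delta_pos":[0.83,0,0],"rotation":[0,0,0]}]'
python3 -m creep '[{"grip":1,"delta_pos":[0,0,0.08],"rotation":[0,0,0]},{"grip":1,"delta_pos":[0,0,0.14],"rotation":[0,0,0]},{"grip":1,"delta_pos":[0,0,0.2],"rotation":[0,0,0]},{"grip":1,"delta_pos":[0,0,0.2],"rotation":[0,0,0]}]'
```

```text
clock: 30.1
tool_pos: [0.6175, 0.18, 0.0935]
orientation: [-179.9, -0.0, 175.8]
force: [0.5, -0.1, 0.5]
opening: 0.0528
gripper_force: 0.0
clock: 30.6
tool_pos: [0.6177, 0.181, 0.0936]
orientation: [180.0, 0.0, 175.8]
force: [-0.6, 0.4, 3.0]
opening: 0.019
gripper_force: 30.0
clock: 31.1
tool_pos: [0.6177, 0.1811, 0.0936]
orientation: [180.0, 0.0, 175.8]
force: [-2.5, -0.3, 5.2]
opening: 0.0193
gripper_force: 30.0
clock: 31.6
tool_pos: [0.6191, 0.1817, 0.1568]
orientation: [179.9, 0.3, 175.8]
force: [0.8, 0.1, -0.5]
opening: 0.0195
gripper_force: 30.0
clock: 32.1
tool_pos: [0.5346, 0.1873, 0.1534]
orientation: [180.0, 0.0, 175.8]
force: [1.1, -0.5, -0.9]
opening: 0.0198
gripper_force: 30.0
clock: 32.5
tool_pos: [0.5343, 0.1865, 0.1314]
orientation: [-179.9, -0.1, 175.8]
force: [-0.2, 0.5, -1.5]
opening: 0.0193
gripper_force: 30.0
```

Pin1 is also in its slot. Lowering fully, releasing and raising.

```bash
python3 -m creep '[{"grip":1,"delta_pos":[0,0,0.12],"rotation":[0,0,0]},{"grip":1,"delta_pos":[0,0,0.24],"rotation":[0,0,0]},{"grip":1,"delta_pos":[0,0,0.36],"rotation":[0,0,0]},{"grip":1,"delta_pos":[0,0,0.39],"rotation":[0,0,0]},{"grip":1,"delta_pos":[0,0,0.39],"rotation":[0,0,0]}]'
python3 -m creep '[{"grip":1,"delta_pos":[0,0,0.01],"rotation":[0,0,0]},{"grip":1,"delta_pos":[0,0,0.01],"rotation":[0,0,0]}]'
python3 -m creep '[{"grip":0.4,"delta_pos":[0,0,0],"rotation":[0,0,0]},{"grip":0.4,"delta_pos":[0,0,0],"rotation":[0,0,0]},{"grip":0.4,"delta_pos":[0,0,0],"rotation":[0,0,0]},{"grip":0.4,"delta_pos":[0,0,0],"rotation":[0,0,0]},{"grip":0.4,"delta_pos":[0,0,0],"rotation":[0,0,0]}]'
python3 -m creep '[{"grip":0.4,"delta_pos":[0,0,-0.4],"rotation":[0,0,0]},{"grip":0.4,"delta_pos":[0,0,-0.8],"rotation":[0,0,0]},{"grip":0.4,"delta_pos":[0,0,-1],"rotation":[0,0,0]},{"grip":0.4,"delta_pos":[0,0,-1],"rotation":[0,0,0]}]'
python3 -m creep '[{"grip":0.4,"delta_pos":[0,0,-0.3],"rotation":[0,0,0]},{"grip":0.4,"delta_pos":[0,0,-0.6],"rotation":[0,0,0]},{"grip":0.4,"delta_pos":[0,0,-0.6],"rotation":[0,0,0]},{"grip":0.4,"delta_pos":[0,0,-0.6],"rotation":[0,0,0]}]'
python3 - <<'E'
from h import *
go([.62,.33,.26],-4.2)
s=snap('top','top5.png');im=cv2.imread('pics/top0.png')[225:325,120:210]
cv2.imwrite('pics/cut.png',cv2.convertScaleAbs(cv2.resize(im,None,fx=6,fy=6,interpolation=cv2.INTER_CUBIC),alpha=2))
E
```

```text
clock: 33.0
tool_pos: [0.5344, 0.1868, 0.0936]
orientation: [-179.9, -0.1, 175.8]
force: [-1.0, -1.3, 2.7]
opening: 0.0189
gripper_force: 30.0
clock: 33.2
tool_pos: [0.5344, 0.1867, 0.0935]
orientation: [-180.0, -0.0, 175.8]
force: [-4.8, -1.0, 9.8]
opening: 0.0194
gripper_force: 30.0
clock: 33.7
tool_pos: [0.5347, 0.1871, 0.0929]
orientation: [-180.0, -0.0, 175.8]
force: [0.5, 0.0, -0.5]
opening: 0.0509
gripper_force: 0.0
clock: 34.1
tool_pos: [0.5364, 0.188, 0.1967]
orientation: [179.8, 0.3, 175.8]
force: [0.0, 1.0, -0.9]
opening: 0.0525
gripper_force: 0.0
clock: 34.5
tool_pos: [0.5346, 0.1872, 0.2529]
orientation: [180.0, 0.0, 175.8]
force: [0.0, -0.6, -0.8]
opening: 0.0526
gripper_force: 0.0
pos [0.5346 0.1872 0.2529] ori [1.7996e+02 1.0000e-02 1.7578e+02] open 0.0526 F [ 0.  -0.6 -0.8] t 34.5
delta [-0.746  1.487 -0.07 ]
rot [ 1.0000e-04 -8.0000e-04  1.9998e+00]
rot [ 0.0005  0.0001 -0.0002]
```

Both pins parked. Flying to look at the cut-out, with the tool roughly aligned to its ~19° yaw.

```bash
python3 -m creep '[{"grip":0.4,"delta_pos":[-0.21,0.37,-0.1],"rotation":[0,0,0]},{"grip":0.4,"delta_pos":[-0.42,0.75,-0.1],"rotation":[0,0,0]},{"grip":0.4,"delta_pos":[-0.42,0.75,-0.1],"rotation":[0,0,0]}]' >/dev/null
python3 -m creep '[{"grip":0.4,"delta_pos":[-0.21,0.37,0],"rotation":[0,0,-0.08]},{"grip":0.4,"delta_pos":[-0.42,0.75,0],"rotation":[0,0,-0.16]},{"grip":0.4,"delta_pos":[-0.42,0.75,0],"rotation":[0,0,-0.24]},{"grip":0.4,"delta_pos":[-0.42,0.75,0],"rotation":[0,0,-0.262]},{"grip":0.4,"delta_pos":[-0.42,0.75,0],"rotation":[0,0,-0.262]}]'
python3 - <<'E'
from h import *
s=snap('wrist','w11.png');print(np.round(ctrl.get_obs()['joint_pos'],1))
im=cv2.imread('pics/w11.png')[0:320,120:520]
cv2.imwrite('pics/w11c.png',cv2.resize(im,None,fx=1.8,fy=1.8,interpolation=cv2.INTER_CUBIC))
E
```

```text
clock: 35.35
tool_pos: [0.629, 0.3304, 0.2604]
orientation: [-179.9, -0.2, -160.6]
force: [0.3, -0.1, 0.1]
opening: 0.0522
gripper_force: 0.0
[  43.4   23.6    7.    -0.   -73.5 -114. ]
```

View pics/w11c.png

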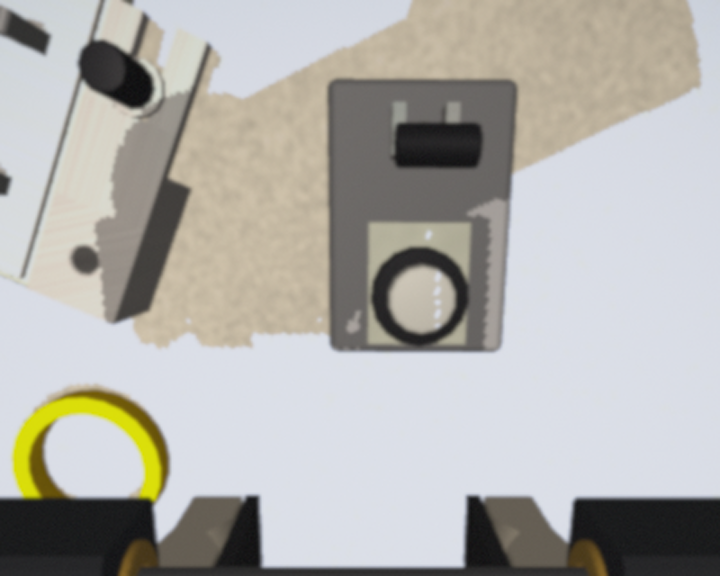

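The lever is up, with its grip at crop (438,145). The button is at crop (421,298), the box is square to the view, and pin1 stands parked. Computing positions.

```bash
python3 - <<'E'
from h import *
s=snap('wrist')
f=lambda x,y,z: ray(s,(120+x/1.8,y/1.8),z)
b=f(421,298,.084);l=f(438,145,.128);print('button',b,'lever',l)
d=(b-l)[:2];print('yaw from both',np.degrees(np.arctan2(d[1],d[0])),np.linalg.norm(d),'expect .062')
e0=f(330,90,.055);e1=f(330,340,.055);d=(e1-e0)[:2];print('edge yaw',np.degrees(np.arctan2(d[1],d[0])))
e0=f(395,165,.122);e1=f(480,165,.122);d=(e1-e0)[:2];print('grip yaw',np.degrees(np.arctan2(d[1],d[0]))-90,np.linalg.norm(d))
go([b[0],b[1],.12],19.4)
E
```

```text
button [0.57914818 0.34258375 0.084     ] lever [0.52075577 0.32338882 0.128     ]
yaw from both 18.196881626784876 0.06146640655055472 expect .062
edge yaw 18.55300492484429
grip yaw 19.313556671489636 0.033068208395637226
pos [0.6291 0.3302 0.2617] ori [-1.7997e+02 -1.1000e-01 -1.6071e+02] open 0.0525 F [ 0.1 -0.8  0.5] t 35.45
delta [0.428 0.283 1.418]
rot [-1.9000e-03  6.0000e-04  1.9988e+00]
rot [-0.0004 -0.0012 -0.0012]
```

```bash
python3 -m creep '[{"grip":1,"delta_pos":[0.19,0.13,0.2],"rotation":[0,0,0]},{"grip":1,"delta_pos":[0.37,0.27,0.4],"rotation":[0,0,0]},{"grip":1,"delta_pos":[0.37,0.27,0.7],"rotation":[0,0,0]},{"grip":1,"delta_pos":[0.37,0.27,0.7],"rotation":[0,0,0]},{"grip":1,"delta_pos":[0.37,0.27,0.7],"rotation":[0,0,0]}]'
python3 -m creep '[{"grip":1,"delta_pos":[0,0,0.2],"rotation":[0,0,0]},{"grip":1,"delta_pos":[0,0,0.4],"rotation":[0,0,0]},{"grip":1,"delta_pos":[0,0,0.6],"rotation":[0,0,0]},{"grip":1,"delta_pos":[0,0,0.75],"rotation":[0,0,0]},{"grip":1,"delta_pos":[0,0,0.75],"rotation":[0,0,0]}]'
python3 -m creep '[{"grip":1,"delta_pos":[0,0,0.07],"rotation":[0,0,0]},{"grip":1,"delta_pos":[0,0,0.12],"rotation":[0,0,0]},{"grip":1,"delta_pos":[0,0,0.16],"rotation":[0,0,0]},{"grip":1,"delta_pos":[0,0,0.16],"rotation":[0,0,0]}]'
```

```text
clock: 35.95
tool_pos: [0.5858, 0.3433, 0.1934]
orientation: [-180.0, -0.0, -160.7]
force: [0.1, -0.8, 0.6]
opening: 0.0175
gripper_force: 0.0
clock: 36.45
tool_pos: [0.5855, 0.343, 0.1169]
orientation: [-180.0, -0.1, -160.7]
force: [0.3, -0.2, -0.3]
opening: 0.0003
gripper_force: 0.0
clock: 36.85
tool_pos: [0.5863, 0.3441, 0.1032]
orientation: [180.0, 0.1, -160.6]
force: [-0.9, 0.1, 4.0]
opening: 0.0002
gripper_force: 2.0
```

```bash
python3 -m creep '[{"grip":1,"delta_pos":[0,0,0.03],"rotation":[0,0,0]},{"grip":1,"delta_pos":[0,0,0.05],"rotation":[0,0,0]},{"grip":1,"delta_pos":[0,0,0.05],"rotation":[0,0,0]}]'
python3 -m creep '[{"grip":1,"delta_pos":[0,0,-0.4],"rotation":[0,0,0]},{"grip":1,"delta_pos":[0,0,-0.8],"rotation":[0,0,0]},{"grip":1,"delta_pos":[0,0,-1],"rotation":[0,0,0]},{"grip":1,"delta_pos":[0,0,-1],"rotation":[0,0,0]}]'
python3 -m creep '[{"grip":1,"delta_pos":[-0.3,0,-0.4],"rotation":[0,0,0]},{"grip":1,"delta_pos":[-0.6,0,-0.6],"rotation":[0,0,0]},{"grip":1,"delta_pos":[-0.6,0,-0.6],"rotation":[0,0,0]},{"grip":1,"delta_pos":[-0.6,0,-0.6],"rotation":[0,0,0]}]'
python3 - <<'E'
from h import *
s=snap('wrist','w12.png')
# dark blob: lever grip, in the predicted window
R=Ro.from_euler('z',19,degrees=True);L0=np.array([.5207,.3234,.128])
piv=L0-R.apply([.065*np.sin(.2),0,.065*np.cos(.2)]);print('pivot',piv)
for q in(0,1.6):
    a=.2-q;p=piv+R.apply([.065*np.sin(a),0,.065*np.cos(a)]);uv=proj(s,p);print(q,p,uv)
    g=s['color'].max(axis=2);u,v=np.round(uv).astype(int);w=g[max(0,v-25):v+25,u-40:u+40]
    ys,xs=np.nonzero(w<50);print(len(xs),(xs.mean()+u-40,ys.mean()+max(0,v-25),np.ptp(xs),np.ptp(ys)) if len(xs) else '')
E
```

```text
clock: 37.15
tool_pos: [0.5862, 0.3441, 0.0984]
orientation: [180.0, 0.1, -160.6]
force: [-1.1, -0.4, 4.0]
opening: 0.0004
gripper_force: 2.2
clock: 37.55
tool_pos: [0.5873, 0.3449, 0.2018]
orientation: [179.9, 0.4, -160.6]
force: [0.7, -0.3, -0.3]
opening: 0.0005
gripper_force: 0.0
clock: 37.95
tool_pos: [0.6423, 0.3635, 0.2559]
orientation: [180.0, -0.1, -160.7]
force: [0.0, -0.6, -0.1]
opening: 0.0005
gripper_force: 0.0
pivot [0.50849004 0.31919577 0.06429567]
0 [0.5207 0.3234 0.128 ] [323.52325708  40.16235141]
0 
1.6 [0.44792557 0.29834176 0.07534354] [323.86233108 -60.61801182]
9161 (np.float64(323.47265582360006), np.float64(343.77720772841394), np.int64(79), np.int64(326))
```

The lever has left its up position. Moving to view where it lies.

```bash
for i in 1 2; do python3 -m creep '[{"grip":0.3,"delta_pos":[0.38,0,0],"rotation":[0,0,0]},{"grip":0.3,"delta_pos":[0.75,0,0],"rotation":[0,0,0]},{"grip":0.3,"delta_pos":[0.75,0,0],"rotation":[0,0,0]},{"grip":0.3,"delta_pos":[0.75,0,0],"rotation":[0,0,0]}]'>/dev/null; done
python3 - <<'E'
from h import *
s=snap('wrist','w13.png');p=np.array([.4479,.2983,.0753])
uv=proj(s,p);print(uv)
g=s['color'].max(axis=2);u,v=np.round(uv).astype(int);y0=max(0,v-35);w=(g[y0:v+35,u-45:u+45]<45).astype(np.uint8)
n,l,st,ce=cv2.connectedComponentsWithStats(w);i=1+st[1:,4].argmax();print(st[i],ce[i]+[u-45,y0])
q=ce[i]+[u-45,y0];print('tip at',ray(s,q,.0753))
go(p+[0,0,.003],19)
E
```

```text
[323.38483867 150.00929135]
[ 27  27  35  17 531] [322.20715631 149.73822976]
tip at [0.44801957 0.29728924 0.0753    ]
pos [0.5012 0.3142 0.2571] ori [ 1.8000e+02  2.0000e-02 -1.6061e+02] open 0.0598 F [ 0.4  0.  -0.2] t 38.85
delta [0.556 0.027 1.788]
rot [-4.0000e-04  1.0000e-04 -1.9957e+00]
rot [0.     0.0003 0.0043]
```

The lever lies fully dropped, exactly at the predicted spot. Going down to pinch its grip.

```bash
python3 -m creep '[{"grip":0.3,"delta_pos":[0.28,0.01,0.2],"rotation":[0,0,0]},{"grip":0.3,"delta_pos":[0.555,0.017,0.5],"rotation":[0,0,0]},{"grip":0.3,"delta_pos":[0.555,0.017,0.95],"rotation":[0,0,0]},{"grip":0.3,"delta_pos":[0.555,0.017,0.95],"rotation":[0,0,0]},{"grip":0.3,"delta_pos":[0.555,0.017,0.95],"rotation":[0,0,0]}]'
python3 -m creep '[{"grip":0.3,"delta_pos":[0,0,0.3],"rotation":[0,0,0]},{"grip":0.3,"delta_pos":[0,0,0.6],"rotation":[0,0,0]},{"grip":0.3,"delta_pos":[0,0,0.83],"rotation":[0,0,0]},{"grip":0.3,"delta_pos":[0,0,0.83],"rotation":[0,0,0]},{"grip":0.3,"delta_pos":[0,0,0.83],"rotation":[0,0,0]}]'
python3 -c "
from h import *
go([.448,.2973,.078],19)
for a in np.linspace(-1.4,.2,11): print(np.round(a,2),np.round(np.array([-np.sin(a)-.98545,-np.cos(a)+.16997])*.65,3))"
```

```text
clock: 39.35
tool_pos: [0.4488, 0.2974, 0.1622]
orientation: [-179.9, -0.1, -160.6]
force: [0.9, -0.0, 0.8]
opening: 0.0612
gripper_force: 0.0
clock: 39.85
tool_pos: [0.4494, 0.2982, 0.0807]
orientation: [180.0, 0.1, -160.6]
force: [-0.2, 0.2, -0.1]
opening: 0.0612
gripper_force: 0.0
pos [0.4494 0.2982 0.0807] ori [ 1.7998e+02  1.0000e-01 -1.6061e+02] open 0.0612 F [-0.2  0.2 -0.1] t 39.85
delta [ 0.016 -0.004  0.027]
rot [-1.7000e-03  3.0000e-04 -1.9957e+00]
rot [0.0002 0.0011 0.0043]
-1.4 [-0.  0.]
-1.24 [-0.026 -0.101]
-1.08 [-0.067 -0.196]
-0.92 [-0.123 -0.283]
-0.76 [-0.193 -0.361]
-0.6 [-0.274 -0.426]
-0.44 [-0.364 -0.478]
-0.28 [-0.461 -0.514]
-0.12 [-0.563 -0.535]
0.04 [-0.667 -0.539]
0.2 [-0.77  -0.527]
```

```bash
python3 -m creep '[{"grip":0.3,"delta_pos":[0.015,0,0.025],"rotation":[0,0,0]},{"grip":0.3,"delta_pos":[0.015,0,0.025],"rotation":[0,0,0]},{"grip":1,"delta_pos":[0.015,0,0.025],"rotation":[0,0,0]},{"grip":1,"delta_pos":[0.015,0,0.025],"rotation":[0,0,0]},{"grip":1,"delta_pos":[0.015,0,0.025],"rotation":[0,0,0]}]'
python3 -m creep '[{"grip":1,"delta_pos":[0,0,0],"rotation":[0,0,0]},{"grip":1,"delta_pos":[0,0,0],"rotation":[0,0,0]},{"grip":1,"delta_pos":[0,0,0],"rotation":[0,0,0]},{"grip":1,"delta_pos":[0,0,0],"rotation":[0,0,0]}]'
python3 -m creep '[{"grip":1,"delta_pos":[-0.026,0,-0.101],"rotation":[0,0,0]},{"grip":1,"delta_pos":[-0.067,0,-0.196],"rotation":[0,0,0]},{"grip":1,"delta_pos":[-0.123,0,-0.283],"rotation":[0,0,0]},{"grip":1,"delta_pos":[-0.193,0,-0.361],"rotation":[0,0,0]},{"grip":1,"delta_pos":[-0.274,0,-0.426],"rotation":[0,0,0]}]'
python3 -m creep '[{"grip":1,"delta_pos":[-0.09,0,-0.052],"rotation":[0,0,0]},{"grip":1,"delta_pos":[-0.187,0,-0.088],"rotation":[0,0,0]},{"grip":1,"delta_pos":[-0.289,0,-0.109],"rotation":[0,0,0]},{"grip":1,"delta_pos":[-0.393,0,-0.113],"rotation":[0,0,0]},{"grip":1,"delta_pos":[-0.496,0,-0.101],"rotation":[0,0,0]}]'
```

```text
clock: 40.35
tool_pos: [0.4465, 0.2967, 0.0769]
orientation: [180.0, 0.0, -160.6]
force: [-0.0, 0.4, -0.1]
opening: 0.0428
gripper_force: 0.0
clock: 40.75
tool_pos: [0.4465, 0.2962, 0.0766]
orientation: [-180.0, -0.0, -160.6]
force: [1.7, -3.7, 1.1]
opening: 0.0317
gripper_force: 30.0
clock: 41.25
tool_pos: [0.4718, 0.3049, 0.1198]
orientation: [-180.0, -0.1, -160.7]
force: [-2.6, -4.0, -2.5]
opening: 0.0311
gripper_force: 30.0
clock: 41.75
tool_pos: [0.5204, 0.3219, 0.1313]
orientation: [-180.0, 0.1, -160.6]
force: [-1.7, -6.1, 5.2]
opening: 0.0313
gripper_force: 30.0
```

Lever carried up with small forces. A slight push to its rest, then releasing, lifting away and checking.

```bash
python3 -m creep '[{"grip":1,"delta_pos":[-0.02,0,0],"rotation":[0,0,0]},{"grip":1,"delta_pos":[-0.02,0,0],"rotation":[0,0,0]},{"grip":0.4,"delta_pos":[-0.02,0,0],"rotation":[0,0,0]},{"grip":0.4,"delta_pos":[-0.02,0,0],"rotation":[0,0,0]},{"grip":0.4,"delta_pos":[-0.02,0,0],"rotation":[0,0,0]}]'
python3 -m creep '[{"grip":0.3,"delta_pos":[0,0,0],"rotation":[0,0,0]},{"grip":0.3,"delta_pos":[0,0,0],"rotation":[0,0,0]},{"grip":0.3,"delta_pos":[0,0,-0.2],"rotation":[0,0,0]},{"grip":0.3,"delta_pos":[0,0,-0.6],"rotation":[0,0,0]},{"grip":0.3,"delta_pos":[0,0,-1],"rotation":[0,0,0]}]'
for i in 1 2; do python3 -m creep '[{"grip":0.3,"delta_pos":[-0.5,0,-0.1],"rotation":[0,0,0]},{"grip":0.3,"delta_pos":[-0.8,0,-0.1],"rotation":[0,0,0]},{"grip":0.3,"delta_pos":[-0.8,0,-0.1],"rotation":[0,0,0]},{"grip":0.3,"delta_pos":[-0.8,0,-0.1],"rotation":[0,0,0]}]'; done
python3 - <<'E'
from h import *
w=snap('wrist','w14.png')
for n,p in(('up',[.5207,.3234,.128]),('down',[.448,.2973,.0753])):
    u,v=np.round(proj(w,p)).astype(int);print(n,u,v,(w['color'].max(axis=2)[max(0,v-8):max(0,v+8),u-15:u+15]).mean() if v>-8 else 'out')
t=snap('scene','sc2.png');im=cv2.imread('pics/sc2.png')[140:360,130:540];cv2.imwrite('pics/sc2c.png',cv2.resize(im,None,fx=1.9,fy=1.9,interpolation=cv2.INTER_CUBIC))
E
```

```text
clock: 42.25
tool_pos: [0.5215, 0.3235, 0.1299]
orientation: [179.9, 0.1, -160.6]
force: [0.2, -0.3, -0.1]
opening: 0.0495
gripper_force: 0.0
clock: 42.75
tool_pos: [0.5206, 0.3225, 0.2298]
orientation: [-179.9, -0.1, -160.6]
force: [1.5, 0.7, -0.2]
opening: 0.0614
gripper_force: 0.0
clock: 43.15
tool_pos: [0.5965, 0.3492, 0.2381]
orientation: [-180.0, -0.1, -160.7]
force: [-0.5, -0.3, 0.1]
opening: 0.0614
gripper_force: 0.0
clock: 43.55
tool_pos: [0.6713, 0.3756, 0.2482]
orientation: [-180.0, -0.1, -160.6]
force: [0.6, 0.6, -1.0]
opening: 0.0615
gripper_force: 0.0
up 321 -20 out
down 320 -121 out
```

View pics/sc2c.png

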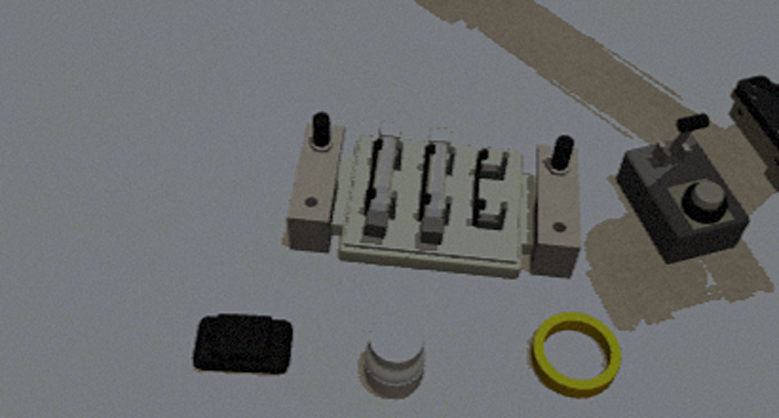

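The scene view shows both tubes clipped and both pins upright in their notches, at crop (321,130) and (563,152). The lever grip is at (692,122), the same pixel as at the start, so it is up. The bystanders are untouched. Handing in.

```bash
python3 -c "
from plant import ctrl
print(ctrl.close_job())"
```

```text
the job is handed in; nothing more can be done
None
```

The job is handed in and no verdict came back: in the last picture both tubes are clipped, both pins stand parked in their notches, the lever is back up after the button test, and the tape, mouse and jar look untouched.

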